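# Fetch the crayon tin from behind the bottles

## Task

The low brass crayon tin stands hemmed in at the back of the wooden rack: first clear the can, the square bottle and the round bottle out of the way into the grey tray, standing upright, leaving the tin in the rack. Then fetch the tin and set it down in the middle of the round cork mat, and only after that put the can and the two bottles back exactly where each of them stood at the start. Set everything down gently without dropping it, tip nothing over, and leave the eraser, the crayon holder and the pencil pot where they are.

Things in the scene. Friction and masses are not known exactly. Their poses are not given: they have to be found in the camera images.
- can: upright steel can with a paper band, a plain cylinder 56 mm in diameter, 115 mm tall, about 0.4 kg; origin at the centre of its underside, z up its axis
- square_bottle: upright white plastic bottle with a square body 50 x 50 mm, straight sides up to 96 mm, then a neck and a 30 mm round black cap, 122 mm tall in all, about 0.3 kg; origin at the centre of its underside, x and y square to its sides, z up. Its sides are turned up to 0.25 rad from the rack's
- round_bottle: upright amber glass bottle, body 54 mm in diameter, straight up to 94 mm, then a neck and a 28 mm white cap, 124 mm tall in all, about 0.35 kg; origin at the centre of its underside, z up
- tin: low round brass crayon tin with a bright steel disc on its lid, 48 mm in diameter, 34 mm tall, about 0.1 kg; at the back of the rack with the three taller things close round it (left, right and front, gaps 5 to 19 mm, too close for a gripper to come down to it); origin at the centre of its underside, z up
- rack: fixed low dark wooden rack, an open tray 170 mm (its x) by 220 mm (its y), rim 14 mm high, walls and floor 5 mm thick (things in it stand 5 mm above the table); origin at the centre of its underside. The tin stands near (35, 0) mm in its frame; the can and the two bottles stand, in any arrangement, near (-28, 0), (35, 63) and (35, -63) mm
- tray: fixed grey plastic tray, the side area, 280 mm (its x) by 120 mm (its y), rim 14 mm high, walls and floor 5 mm thick (things in it stand 5 mm above the table); origin at the centre of its underside; empty at the start, to the left or the right of the rack
- mat: fixed round cork mat, 90 mm in diameter, 4 mm thick; origin at the centre of its underside, so the tin on it stands at height 4 mm; on the other side of the rack from the tray
- eraser: loose dark rubber eraser 34 x 22 x 13 mm lying in a front corner of the rack; origin at the centre of its underside; leave it alone
- holder: loose brass crayon holder, a bar 10 x 100 x 10 mm with a black crayon point at its +y end (122 mm with the point), lying on the table beside the mat, about 85 mm beyond the mat's centre; origin at the centre of its underside; leave it alone
- pencil_pot: loose steel pot 70 mm in diameter and 90 mm tall with pencils standing out of it to 150 mm, on the table beyond the rack; origin at the centre of its underside; leave it alone

How it is judged:
By the outcome, as a careful person would: the job done as asked, in the order asked, and still so for the second after the job is handed in, with the robot touching nothing.
It also fails if it takes over 144 s, if anything falls off the work surface, if the arm or the gripper's body presses on something with over 40 N, if the wrist force passes 120 N, or if a joint passes its speed limit or range.

## Robot

A 6-joint arm with a two-finger parallel gripper is mounted at the origin on the work surface. World frame = base frame: x ahead of the robot, y to its left, z up, the work surface at z = 0. Lengths are in m, angles in rad, forces in N, time in s.
With the tool pointing down it reaches from about 0.375 to 0.9 m from the base axis. Payload 3.1 kg.
Tool frame: the origin (TCP) lies on the centre line of the jaws, within the pads' length; the fingertips stand 14 mm ahead of it and the grasp point (between the pads) lies 5 mm behind it; z points along the fingers, y is the line along which they close (so a half turn about z gives the same grasp; the last joint's range is limited). The gripper opens to 87 mm and grips with 3 to 60 N. Pads are 19 mm wide; open, the fingers measure 117 mm over their backs; the gripper's body (75 mm by 190 mm) begins 51 mm behind the grasp point.
Start: joints at [0.982, 0.527, 1.433, -0, 1.181, -0.178], TCP at [0.25, 0.573, 0.201] pointing down, gripper open.
Joint ranges: [-3.08, 3.08], [-0.75, 2.2], [0.22, 2.44], [-1.43, 4.57], [0, 2.65], [-2.85, 2.85]. Speed limits (rad/s): [2.79, 2.79, 3.14, 3.14, 3.14, 3.14].

## Interface

Orientations are given as a unit quaternion [x, y, z, w].
In Python, from rig import robot gives the robot as it stands.
- The arm moves only by the tool move_arm, never from a script. Its argument "commands" is a list of rows, each an object with "hand": the finger opening in cm, from 0 to 8.7; "travel": the shift along the tool's x, y, z in cm, a list of three; "twist": the turn, a rotation vector about the tool's x, y, z in degrees, a list of three. In form: [{"hand": hand, "travel": [dx, dy, dz], "twist": [wx, wy, wz]}, ...]. A call has 1 to 5 rows; each row shifts and turns the commanded pose from where the row before left it, along the tool's axes as they then stand; what a row does not reach is not made up. A row lasts 1/12 s, in which the tool goes at most 41.7 mm and 7.16 degrees, less where a joint would pass 70% of its speed; a pose out of reach is approached as far as the arm can. A call is refused whole if a number of a shift passes 4.17 or a number of a turn 7.16, either way. A call with a gripper value outside its range is refused whole. The fingers move at their own pace and stop on an object; "force" is the grip in N (left out, the last holds). Time passes only in rows, so rows that do not move let the fingers close. It gives the time, the measured TCP pose, the force, the opening and the grip force at its end, in the units of the state.
- robot.get_obs(): the state, without advancing time (a new reading comes with each control period).
- robot.camera(name): name is "scene" or "top" or "wrist"; returns a dict with "frame" (384x512x3 uint8, red, green, blue), "fov_y" (degrees; the focal length in pixels is half the picture's height over the tangent of half this angle, whatever the lens; pixels are square), "cx", "cy" (the principal point, pixels), "extrinsics" (4x4, takes a point from camera to world coordinates); the wrist camera has in their place "T_tool_cam" (4x4, takes a point from camera to tool coordinates, whose origin is the TCP and whose axes are the flange's). Camera axes: x right, y down, z forward; pixel columns grow to the right and rows downward; lengths in m; the calibration is good to about 2 mm. A picture is of the moment at which its call begins: read the wrist's pose just before it. There is no depth.
- robot.hand_in(): hands the job in; it is judged then, once.
The state is a dict: "time": time; "q": joint angles; "joint_velocities": joint speeds; "joint_torque": joint torques, N m; "position": TCP position; "tool_rot": TCP orientation; "ft_force": force on the tool from outside, world axes, zero at the start; "moment": the same for the moment, N m; "grip_width": finger opening in m; "grip_force": force on a finger pad.
Only numpy, scipy, OpenCV 4.12 (cv2) and the standard library are available. Lean on these libraries where they do the work, as an engineer would, in place of code of your own. Each camera call takes 0.05 s, during which the arm holds its last target. There are 200 camera calls.

## Working session

There is one attempt and no reset: what is moved stays moved. The work goes in short steps, Python scripts to look and compute and a tool call to move; the robot and the scene stay as the last step left them, time stands still between calls to the robot, and variables do not carry over. Pictures are saved under pics/ and viewed, at most 14 in all, crops included, and the job is handed in when it is done.

Besides the shell and the picture viewer there is one more tool, called after ">>>" by a JSON object that holds its "fn" and its "kwargs", one argument or row to a line. move_arm: Moves the arm, as the interface text tells. Its arguments: {"type":"object","properties":{"commands":{"type":"array"},"force":{"type":"number"}},"required":["commands"]}

```bash
ls; mkdir -p pics; python3 - <<'E'
from rig import robot
import cv2,numpy as np
o=robot.get_obs();print({k:np.round(v,3).tolist() for k,v in o.items()})
for n in("top","scene"):
    c=robot.camera(n);cv2.imwrite(f"pics/{n}0.png",cv2.cvtColor(c["frame"],cv2.COLOR_RGB2BGR));print(n,c["fov_y"],c["cx"],c["cy"],np.round(c["extrinsics"],3).tolist(),c.keys())
E
```

```text
pics
{'time': 0.0, 'q': [0.982, 0.528, 1.434, -0.0, 1.181, -0.179], 'joint_velocities': [0.001, 0.0, 0.001, -0.002, -0.001, 0.001], 'joint_torque': [-0.001, -44.005, -17.659, 0.063, 0.058, -0.0], 'position': [0.249, 0.572, 0.2], 'tool_rot': [0.204, 0.979, -0.001, -0.0], 'ft_force': [-0.587, 0.335, 0.477], 'moment': [-0.018, 0.021, 0.027], 'grip_force': 0.0, 'grip_width': 0.087}
top 46.691969414628545 251.1220857965545 192.31996703622636 [[-0.048, -0.972, 0.231, 0.386], [-0.999, 0.045, -0.017, -0.009], [0.006, -0.232, -0.973, 1.037], [0.0, 0.0, 0.0, 1.0]] dict_keys(['frame', 'fov_y', 'cx', 'cy', 'extrinsics'])
scene 49.21893485708307 254.3587830889881 192.27282960639894 [[0.618, 0.459, -0.638, 1.325], [0.786, -0.366, 0.498, -0.526], [-0.005, -0.809, -0.587, 0.663], [0.0, 0.0, 0.0, 1.0]] dict_keys(['frame', 'fov_y', 'cx', 'cy', 'extrinsics'])
```

View pics/top0.png

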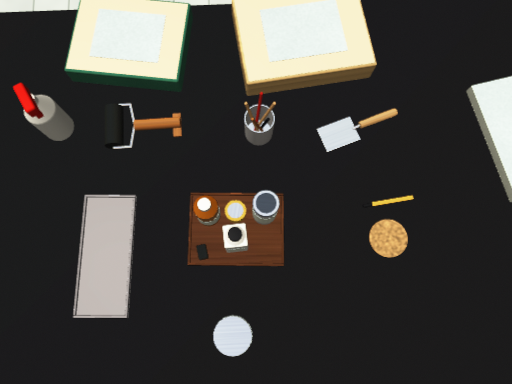

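View pics/scene0.png

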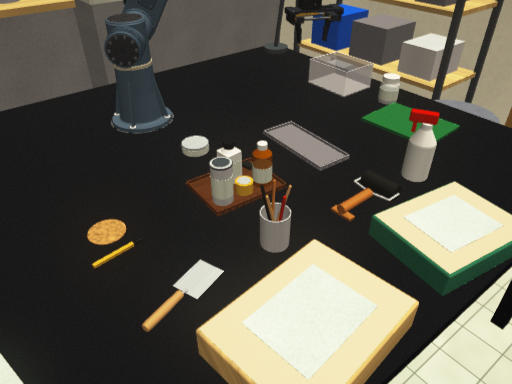

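Top view: can (265,200), round bottle (205,205), square bottle (235,235), and tin (235,210) in the rack. The tray is at left (105,256), the mat at right (388,238), and the pot at (258,125). Next I'll write helpers and take coarse positions.

```bash
cat > h.py <<'E'
from rig import robot
import cv2,numpy as np
from scipy.spatial.transform import Rotation as R
def obs(): return robot.get_obs()
def tcp(o=None):
    o=o or obs();T=np.eye(4);T[:3,:3]=R.from_quat(o["tool_rot"]).as_matrix();T[:3,3]=o["position"];return T
def cam(n):
    T=tcp();c=robot.camera(n);c["T"]=T@c["T_tool_cam"] if n=="wrist" else c["extrinsics"]
    c["f"]=c["frame"].shape[0]/2/np.tan(np.radians(c["fov_y"])/2);c["bgr"]=cv2.cvtColor(c["frame"],cv2.COLOR_RGB2BGR);return c
def cast(c,uv,z):
    uv=np.atleast_2d(uv).astype(float);d=np.c_[(uv[:,0]-c["cx"])/c["f"],(uv[:,1]-c["cy"])/c["f"],np.ones(len(uv))]@c["T"][:3,:3].T
    p=c["T"][:3,3];return (p+d*((z-p[2])/d[:,2])[:,None])[:,:2]
def proj(c,P):
    P=np.atleast_2d(P);q=(P-c["T"][:3,3])@c["T"][:3,:3];return np.c_[q[:,0]/q[:,2]*c["f"]+c["cx"],q[:,1]/q[:,2]*c["f"]+c["cy"]]
def yaw(T): # direction of tool y in world, deg from world +y, ccw
    return np.degrees(np.arctan2(-T[0,1],T[1,1]))
def go(x,y,z,yw):
    """remaining: twist deg about tool axes to reach tool-down with yaw yw; travel cm in present tool axes and in target axes"""
    T=tcp();a=np.radians(yw);G=np.array([[-np.cos(a),-np.sin(a),0],[-np.sin(a),np.cos(a),0],[0,0,-1]])
    d=np.array([x,y,z])-T[:3,3];tw=np.degrees(R.from_matrix(T[:3,:3].T@G).as_rotvec())
    print("twist",tw.round(2),"| travel now-axes",(T[:3,:3].T@d*100).round(2),"| target-axes",(G.T@d*100).round(2))
E
python3 - <<'E'
from h import *
c=cam("top");s=cam("scene");w=cam("wrist");print("yaw",yaw(tcp()),np.round(w["T_tool_cam"],3).tolist(),w["fov_y"],w["cx"],w["cy"])
for n,uv,z in[("can",(266,200),.12),("rb",(204,204),.129),("sq",(235,234),.127),("tin",(235,210),.039),("rackc1",(189,193),.014),("c2",(283,193),.014),("c3",(284,265),.014),("c4",(188,265),.014),
 ("tray",(86,196),.014),("t",(136,196),.014),("t",(127,317),.014),("t",(74,317),.014),("mat",(388,238),.004),("pot",(259,135),0)]: print(n,cast(c,uv,z).round(3))
h=cv2.cvtColor(c["bgr"],cv2.COLOR_BGR2HSV)
cv2.imwrite("pics/crop.png",cv2.resize(c["bgr"][180:280,180:295],None,fx=6,fy=6,interpolation=cv2.INTER_CUBIC))
E
```

```text
yaw -23.535659375035944 [[0.001, -0.964, -0.265, 0.071], [1.0, 0.001, 0.001, -0.0], [-0.0, -0.265, 0.964, -0.183], [0.0, 0.0, 0.0, 1.0]] 66.68480633499682 252.54364068987147 193.21905159554584
can [[ 0.586 -0.055]]
rb [[0.582 0.075]]
sq [[0.516 0.013]]
tin [[0.584 0.013]]
rackc1 [[0.634 0.121]]
c2 [[ 0.624 -0.101]]
c3 [[ 0.456 -0.093]]
c4 [[0.466 0.125]]
tray [[0.638 0.363]]
t [[0.633 0.245]]
t [[0.359 0.262]]
t [[0.364 0.379]]
mat [[ 0.507 -0.34 ]]
pot [[ 0.777 -0.053]]
```

View pics/crop.png

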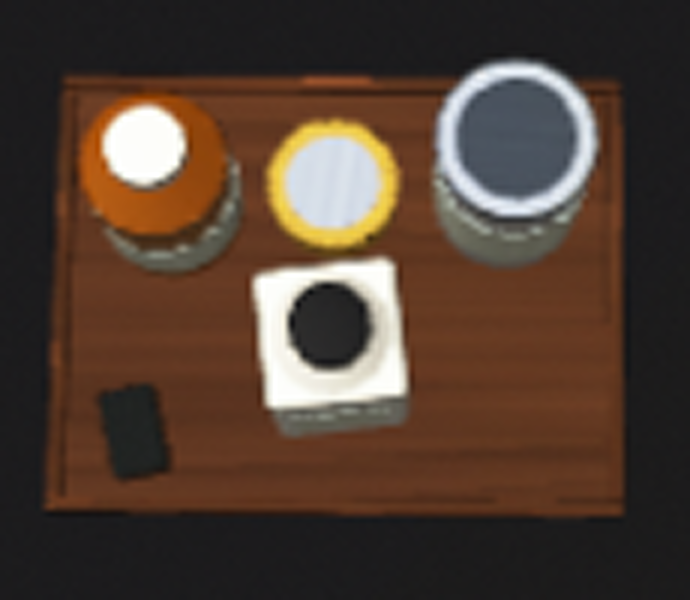

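>>> {"fn": "move_arm", "kwargs": {
  "commands": [
    {"hand": 8.7, "travel": [0, 0, -3.25], "twist": [0, 0, -5.9]},
    {"hand": 8.7, "travel": [0, 0, -3.25], "twist": [0, 0, -5.9]},
    {"hand": 8.7, "travel": [0, 0, -3.25], "twist": [0, 0, -5.9]},
    {"hand": 8.7, "travel": [0, 0, -3.25], "twist": [0, 0, -5.9]},
    {"hand": 8.7, "travel": [-1.73, -3.73, 0], "twist": [0, 0, 0]}
  ]
}}

```text
time: 0.67
position: [0.2675, 0.5438, 0.3391]
tool_rot: [-0.005, 1.0, 0.009, 0.004]
ft_force: [0.9, 1.0, 1.2]
grip_width: 0.0871
grip_force: 0.0
```

>>> {"fn": "move_arm", "kwargs": {
  "commands": [
    {"hand": 8.7, "travel": [-1.73, -3.73, 0], "twist": [0, 0, 0]},
    {"hand": 8.7, "travel": [-1.73, -3.73, 0], "twist": [0, 0, 0]},
    {"hand": 8.7, "travel": [-1.73, -3.73, 0], "twist": [0, 0, 0]},
    {"hand": 8.7, "travel": [-1.73, -3.73, 0], "twist": [0, 0, 0]},
    {"hand": 8.7, "travel": [-1.73, -3.73, 0], "twist": [0, 0, 0]}
  ]
}}

```text
time: 1.08
position: [0.3538, 0.3475, 0.3314]
tool_rot: [-0.001, 1.0, 0.0, 0.0]
ft_force: [0.2, -0.2, -0.1]
grip_width: 0.0874
grip_force: 0.0
```

>>> {"fn": "move_arm", "kwargs": {
  "commands": [
    {"hand": 8.7, "travel": [-1.73, -3.73, 0], "twist": [0, 0, 0]},
    {"hand": 8.7, "travel": [-1.73, -3.73, 0], "twist": [0, 0, 0]},
    {"hand": 8.7, "travel": [-1.73, -3.73, 0], "twist": [0, 0, 0]},
    {"hand": 8.7, "travel": [-1.73, -3.73, 0], "twist": [0, 0, 0]},
    {"hand": 8.7, "travel": [-1.73, -3.73, 0], "twist": [0, 0, 0]}
  ]
}}

```text
time: 1.5
position: [0.4406, 0.161, 0.3315]
tool_rot: [-0.001, 1.0, 0.0, 0.0]
ft_force: [0.8, 0.5, -0.4]
grip_width: 0.0871
grip_force: 0.0
```

>>> {"fn": "move_arm", "kwargs": {
  "commands": [
    {"hand": 8.7, "travel": [-1.73, -3.73, 0], "twist": [0, 0, 0]},
    {"hand": 8.7, "travel": [-1.73, -3.73, 0], "twist": [0, 0, 0]},
    {"hand": 8.7, "travel": [-1.73, -3.73, 0], "twist": [0, 0, 0]},
    {"hand": 8.7, "travel": [-1.73, -3.73, 0], "twist": [0, 0, 0]},
    {"hand": 8.7, "travel": [0, 0, 0], "twist": [0, 0, 0]}
  ]
}}

```text
time: 1.92
position: [0.5132, 0.0069, 0.3312]
tool_rot: [0.003, 1.0, -0.002, 0.002]
ft_force: [-0.6, 0.5, -0.0]
grip_width: 0.0874
grip_force: 0.0
```

>>> {"fn": "move_arm", "kwargs": {
  "commands": [
    {"hand": 8.7, "travel": [0, 0, 0], "twist": [0, 0, 0]},
    {"hand": 8.7, "travel": [0, 0, 0], "twist": [0, 0, 0]},
    {"hand": 8.7, "travel": [0, 0, 0], "twist": [0, 0, 0]}
  ]
}}

```text
time: 2.17
position: [0.5088, 0.015, 0.3312]
tool_rot: [-0.001, 1.0, 0.0, -0.0]
ft_force: [-1.0, -0.2, 0.2]
grip_width: 0.0872
grip_force: 0.0
```

```bash
python3 - <<'E'
from h import *
T=tcp();print(T.round(4).tolist(),yaw(T),obs()["time"],obs()["joint_velocities"].round(3) if hasattr(obs()["joint_velocities"],"round") else obs()["joint_velocities"])
c=cam("wrist");cv2.imwrite("pics/w1.png",c["bgr"]);import pickle;pickle.dump(c,open("w1.pkl","wb"))
go(0.51,0.013,0.33,0)
E
```

```text
[[-1.0, -0.0024, -0.0009, 0.5088], [-0.0024, 1.0, 0.0007, 0.015], [0.0009, 0.0007, -1.0, 0.3312], [0.0, 0.0, 0.0, 1.0]] 0.13819863703821403 2.1667 [ 0.012 -0.008  0.001 -0.003 -0.002 -0.002]
twist [ 0.02 -0.03  0.18] | travel now-axes [-0.11 -0.22  0.14] | target-axes [-0.11 -0.22  0.14]
```

View pics/w1.png

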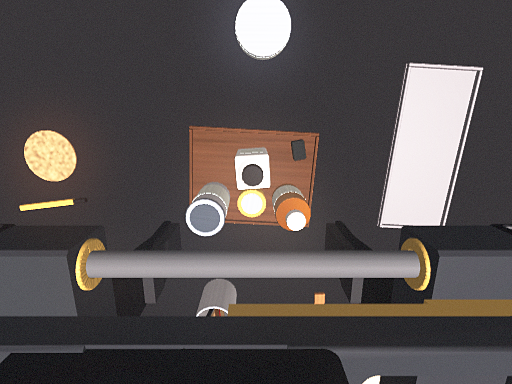

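Wrist view: can lid (207,217), black cap (252,175), tin (251,203), white cap (296,221), tray at right, mat at (50,155). Next I'll refine these with masks in both views.

```bash
cat > seg.py <<'E'
from h import *
def blob(m,near,minA=15,r=25):
    cs,_=cv2.findContours(m.astype(np.uint8)*255,cv2.RETR_EXTERNAL,cv2.CHAIN_APPROX_NONE)
    cs=[k for k in cs if cv2.contourArea(k)>minA and np.linalg.norm(k[:,0].mean(0)-near)<r]
    return max(cs,key=cv2.contourArea) if cs else None
def disc(c,m,near,z,r=25):
    k=blob(m,near,r=r)
    if k is None: return None
    P=cast(c,cv2.convexHull(k)[:,0],z);(x,y),rad=cv2.minEnclosingCircle((P*1000).astype(np.float32))
    a=cv2.moments((cast(c,k[:,0],z)*1e4).astype(np.float32));return np.round([a["m10"]/a["m00"]/10,a["m01"]/a["m00"]/10,x,y,2*rad],1)
E
python3 - <<'E'
from seg import *
import pickle
w=pickle.load(open("w1.pkl","rb"));t=cam("top");pickle.dump(t,open("t0.pkl","wb"));s=cam("scene");pickle.dump(s,open("s0.pkl","wb"))
near={"t":dict(can=(266,203),rb=(204,204),sq=(235,234),tin=(235,210)),"w":dict(can=(207,217),rb=(296,221),sq=(252,175),tin=(251,203))}
for n,c in(("t",t),("w",w)):
    h=cv2.cvtColor(c["bgr"],cv2.COLOR_BGR2HSV);H,S,V=h[...,0],h[...,1],h[...,2]
    for k,p in near[n].items(): u,v=p;print(n,k,h[v,u], end=" ")
    print()
    N=near[n]
    print("can",disc(c,(V>170)&(S<60),N["can"],.12,14),"inner",disc(c,(H>95)&(H<125)&(S>40)&(V>50)&(V<150),N["can"],.12,14))
    print("rb",disc(c,(V>200)&(S<60),N["rb"],.129,8))
    print("sqcap",disc(c,(V<60),N["sq"],.127,8))
    print("tin gold",disc(c,(H>15)&(H<35)&(S>90)&(V>110),N["tin"],.039,12))
    k=blob((V>190)&(S<60),N["sq"],r=18)
    P=cast(c,k[:,0],.101)*1000;print("sqbody",cv2.minAreaRect(P.astype(np.float32)))
    x0,y0=np.array(N["sq"],int)-55;cv2.imwrite(f"pics/z{n}.png",cv2.resize(c["bgr"][y0:y0+110,x0:x0+110],None,fx=5,fy=5,interpolation=cv2.INTER_NEAREST))
E
python3 -c "
import cv2,numpy as np
cv2.imwrite('pics/zw.png',cv2.imread('pics/zw.png'))"
```

```text
t can [101  62 131] t rb [100  63 105] t sq [ 0  6 41] t tin [100  67  46] 
can None inner None
rb None
sqcap [512.8  14.7 515.   15.2  26.8]
tin gold None
sqbody ((507.78692626953125, 14.277125358581543), (30.539602279663086, 50.1983757019043), 0.2021396905183792)
w can [115  29 148] w rb [  0   0 255] w sq [10 31 99] w tin [120   2 254] 
can [581.6 -54.  576.7 -53.1  65.7] inner None
rb [583.2  75.5 583.3  75.4  28.1]
sqcap None
tin gold [584.1  12.6 583.5  13.   53.5]
sqbody ((518.5546875, 14.084859848022461), (49.830909729003906, 48.91823959350586), 3.5487186908721924)
```

View pics/zw.png

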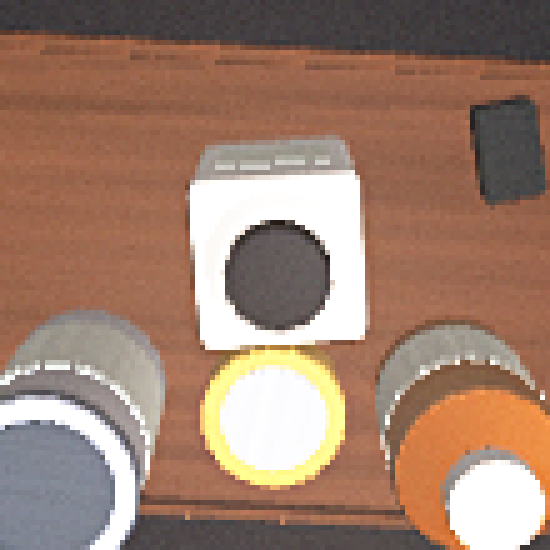

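```bash
python3 - <<'E'
from seg import *
import pickle
w=pickle.load(open("w1.pkl","rb"));t=pickle.load(open("t0.pkl","rb"));t["bgr"]=cv2.imread("pics/top0.png")
s=pickle.load(open("s0.pkl","rb"));s["bgr"]=cv2.imread("pics/scene0.png");pickle.dump(t,open("t0.pkl","wb"));pickle.dump(s,open("s0.pkl","wb"))
near={"t":dict(can=(266,203),rb=(204,204),sq=(235,234),tin=(235,210)),"w":dict(can=(207,217),rb=(296,221),sq=(252,175),tin=(251,203))}
for n,c in(("t",t),("w",w)):
    h=cv2.cvtColor(c["bgr"],cv2.COLOR_BGR2HSV);H,S,V=[h[...,i].astype(int) for i in range(3)]
    N=near[n];print(n,[h[v,u] for u,v in N.values()])
    for th in(190,215): print("can rim",disc(c,(V>th)&(S<60),N["can"],.12,14))
    u,v=N["can"];d=np.abs(h.astype(int)-h[v,u]).max(2)<30;print("can inner",disc(c,(V<(115 if n=="t" else 175))&(V>50)&(S>15)&(H>95)&(H<130),N["can"],.12,12))
    print("rb",disc(c,(V>200)&(S<60),N["rb"],.129,8))
    print("sqcap",disc(c,V<(60 if n=="t" else 120),N["sq"],.127,8))
    print("tin gold",disc(c,(H>15)&(H<35)&(S>90)&(V>110),N["tin"],.039,12),"steel",disc(c,(V>150)&(S<60),N["tin"],.039,6))
    k=blob((V>190)&(S<60),np.array(N["sq"])+(0,4 if n=="t" else -4),r=10)
    if k is not None: print("sqbody",cv2.minAreaRect((cast(c,k[:,0],.101)*1000).astype(np.float32)))
    rk=blob((H<15)&(S>80)&(V>30) ,(236,229) if n=="t" else (255,170),minA=2000,r=30)
    if rk is not None: print("rack",cv2.minAreaRect((cast(c,rk[:,0],.014)*1000).astype(np.float32)))
    m=blob((H>8)&(H<25)&(S>90)&(V>90),(388,238) if n=="t" else (50,155),minA=500);P=cast(c,m[:,0],.004)*1000;print("mat",cv2.minEnclosingCircle(P.astype(np.float32)))
    tr=blob((V>100)&(S<60),(105,256) if n=="t" else (432,147),minA=2000,r=40)
    if tr is not None: print("tray",cv2.minAreaRect((cast(c,tr[:,0],.010)*1000).astype(np.float32)))
E
```

```text
t [array([107,  56,  96], dtype=uint8), array([ 30,   3, 253], dtype=uint8), array([ 0,  0, 40], dtype=uint8), array([108,  20, 230], dtype=uint8)]
can rim [580.2 -53.9 580.3 -53.8  54.2]
can rim [580.4 -53.7 580.4 -53.4  53.4]
can inner [580.8 -54.  580.8 -53.8  41.4]
rb [582.   76.2 581.6  76.2  27.5]
sqcap None
tin gold [583.2  13.3 583.   13.   51.6] steel [583.8  13.  583.8  13.2  35.9]
sqbody ((517.108642578125, 14.925858497619629), (48.39784622192383, 49.45525360107422), 3.790386438369751)
rack ((546.3446655273438, 13.538200378417969), (221.78793334960938, 171.04351806640625), 87.16632080078125)
mat ((508.4961853027344, -340.4836730957031), 45.64322280883789)
tray ((500.3675537109375, 316.3126525878906), (120.67805480957031, 279.128662109375), 86.85337829589844)
w [array([115,  29, 148], dtype=uint8), array([  0,   0, 255], dtype=uint8), array([10, 31, 99], dtype=uint8), array([120,   2, 254], dtype=uint8)]
can rim [582.  -53.9 581.9 -53.9  56. ]
can rim [582.1 -54.  582.1 -53.7  55.7]
can inner [582.3 -54.1 582.4 -54.1  42.8]
rb [583.2  75.5 583.3  75.4  28.1]
sqcap None
tin gold [584.1  12.6 583.5  13.   53.5] steel [585.5  12.6 585.4  12.6  37.4]
sqbody ((518.5546875, 14.084859848022461), (49.830909729003906, 48.91823959350586), 3.5487186908721924)
rack ((551.4428100585938, 12.9229736328125), (219.40057373046875, 178.68971252441406), 86.95664978027344)
mat ((510.6492919921875, -340.1016845703125), 45.857112884521484)
tray ((501.7646484375, 316.23944091796875), (120.56414031982422, 282.3089904785156), 86.99402618408203)
```

Both views agree within 1.5 mm and the sizes match. I'll grasp the square bottle first, at yaw 3.6°.

>>> {"fn": "move_arm", "kwargs": {
  "commands": [
    {"hand": 8.7, "travel": [-0.92, -0.05, 2], "twist": [0, 0, -3.5]},
    {"hand": 8.7, "travel": [0, 0, 4], "twist": [0, 0, 0]},
    {"hand": 8.7, "travel": [0, 0, 4], "twist": [0, 0, 0]},
    {"hand": 8.7, "travel": [0, 0, 4], "twist": [0, 0, 0]},
    {"hand": 8.7, "travel": [0, 0, 3.5], "twist": [0, 0, 0]}
  ]
}}

```text
time: 2.73
position: [0.518, 0.0146, 0.1547]
tool_rot: [-0.032, 0.999, 0.0, -0.0]
ft_force: [-0.7, 0.1, 0.3]
grip_width: 0.0872
grip_force: 0.0
```

>>> {"fn": "move_arm", "kwargs": {
  "commands": [
    {"hand": 8.7, "travel": [0, 0, 0], "twist": [0, 0, 0]},
    {"hand": 8.7, "travel": [0, 0, 0], "twist": [0, 0, 0]},
    {"hand": 8.7, "travel": [0, 0, 0], "twist": [0, 0, 0]}
  ]
}}

```text
time: 2.98
position: [0.5204, 0.0136, 0.1581]
tool_rot: [-0.032, 0.999, -0.0, 0.002]
ft_force: [-0.0, 0.6, 0.3]
grip_width: 0.0871
grip_force: 0.0
```

```bash
python3 - <<'E'
from h import *
print(tcp()[:3,3]);go(.518,.0145,.08,3.6)
E
```

```text
[0.52038638 0.01356846 0.15811792]
twist [-0.05  0.18  0.03] | travel now-axes [0.26 0.11 7.81] | target-axes [0.23 0.11 7.81]
```

```bash
cat >> h.py <<'E'
def mean(n=4):
    P=[]
    for _ in range(n): P.append(robot.get_obs()["position"]); robot.camera("top")
    P=np.array(P);print("pos",(P.mean(0)*1000).round(1),"sd",(P.std(0)*1000).round(1));return P.mean(0)
E
python3 - <<'E'
from h import *
mean(5)
E
```

```text
pos [520.8  13.3 158.7] sd [0.3 0.2 0.3]
```

>>> {"fn": "move_arm", "kwargs": {
  "commands": [
    {"hand": 8.7, "travel": [0.27, 0.13, 3], "twist": [0, 0, 0]},
    {"hand": 8.7, "travel": [0, 0, 2.5], "twist": [0, 0, 0]},
    {"hand": 8.7, "travel": [0, 0, 1.5], "twist": [0, 0, 0]},
    {"hand": 8.7, "travel": [0, 0, 0.8], "twist": [0, 0, 0]},
    {"hand": 8.7, "travel": [0, 0, 0], "twist": [0, 0, 0]}
  ]
}}

```text
time: 3.65
position: [0.5155, 0.0145, 0.0776]
tool_rot: [-0.031, 1.0, 0.0, -0.001]
ft_force: [-0.3, 0.2, 0.2]
grip_width: 0.0869
grip_force: 0.0
```

```bash
python3 - <<'E'
from h import *
mean(4);go(.518,.0145,.08,3.6);print(obs()["ft_force"])
E
```

```text
pos [516.5  14.3  78.7] sd [0.6 0.1 0.7]
twist [-0.04  0.16 -0.04] | travel now-axes [-0.07  0.03 -0.04] | target-axes [-0.07  0.03 -0.04]
[-0.33421504  0.89352855 -0.71160637]
```

>>> {"fn": "move_arm", "kwargs": {
  "commands": [
    {"hand": 4.5, "travel": [0, 0, 0], "twist": [0, 0, 0]},
    {"hand": 4.5, "travel": [0, 0, 0], "twist": [0, 0, 0]},
    {"hand": 4.5, "travel": [0, 0, 0], "twist": [0, 0, 0]},
    {"hand": 4.5, "travel": [0, 0, 0], "twist": [0, 0, 0]},
    {"hand": 4.5, "travel": [0, 0, 0], "twist": [0, 0, 0]}
  ],
  "force": 25
}}

```text
time: 4.27
position: [0.5162, 0.0144, 0.0785]
tool_rot: [-0.031, 1.0, -0.0, 0.0]
ft_force: [0.2, 0.5, 0.3]
grip_width: 0.0615
grip_force: 0.0
```

>>> {"fn": "move_arm", "kwargs": {
  "commands": [
    {"hand": 4.5, "travel": [0, 0, 0], "twist": [0, 0, 0]},
    {"hand": 4.5, "travel": [0, 0, 0], "twist": [0, 0, 0]},
    {"hand": 4.5, "travel": [0, 0, 0], "twist": [0, 0, 0]},
    {"hand": 4.5, "travel": [0, 0, 0], "twist": [0, 0, 0]},
    {"hand": 4.5, "travel": [0, 0, 0], "twist": [0, 0, 0]}
  ]
}}

```text
time: 4.68
position: [0.5161, 0.0145, 0.0783]
tool_rot: [-0.031, 1.0, 0.0, -0.0]
ft_force: [-0.3, 0.7, 1.1]
grip_width: 0.0487
grip_force: 25.0
```

```bash
python3 - <<'E'
from h import *
mean(3);go(.416,.3206,.17,3.6);o=obs();print(o["ft_force"],o["grip_width"],o["grip_force"],o["tool_rot"])
E
```

```text
pos [516.1  14.5  78.3] sd [0. 0. 0.]
twist [ 0.01 -0.01 -0.04] | travel now-axes [ 8.08 31.17 -9.16] | target-axes [ 8.06 31.18 -9.17]
[0.56732507 0.72956154 0.55887178] 0.04861788759981093 24.997770488262177 [-3.10975294e-02  9.99516353e-01  4.75213679e-05 -4.69987303e-05]
```

>>> {"fn": "move_arm", "kwargs": {
  "commands": [
    {"hand": 4.5, "travel": [0, 0, -1], "twist": [0, 0, 0]},
    {"hand": 4.5, "travel": [0, 0, -2.5], "twist": [0, 0, 0]},
    {"hand": 4.5, "travel": [0, 0, -3.5], "twist": [0, 0, 0]},
    {"hand": 4.5, "travel": [0, 0, -2.2], "twist": [0, 0, 0]},
    {"hand": 4.5, "travel": [0.27, 1.17, 0], "twist": [0, 0, 0]}
  ]
}}

```text
time: 5.25
position: [0.5173, 0.024, 0.1753]
tool_rot: [-0.03, 1.0, -0.002, 0.006]
ft_force: [1.4, -1.1, -2.8]
grip_width: 0.0483
grip_force: 25.0
```

>>> {"fn": "move_arm", "kwargs": {
  "commands": [
    {"hand": 4.5, "travel": [0.7, 2.7, 0], "twist": [0, 0, 0]},
    {"hand": 4.5, "travel": [0.9, 3.5, 0], "twist": [0, 0, 0]},
    {"hand": 4.5, "travel": [0.9, 3.5, 0], "twist": [0, 0, 0]},
    {"hand": 4.5, "travel": [0.9, 3.5, 0], "twist": [0, 0, 0]},
    {"hand": 4.5, "travel": [0.9, 3.5, 0], "twist": [0, 0, 0]}
  ]
}}

```text
time: 5.67
position: [0.4571, 0.1914, 0.1695]
tool_rot: [-0.031, 1.0, -0.0, -0.001]
ft_force: [1.0, -0.1, -2.0]
grip_width: 0.0483
grip_force: 25.0
```

>>> {"fn": "move_arm", "kwargs": {
  "commands": [
    {"hand": 4.5, "travel": [0.9, 3.5, 0], "twist": [0, 0, 0]},
    {"hand": 4.5, "travel": [0.9, 3.5, 0], "twist": [0, 0, 0]},
    {"hand": 4.5, "travel": [0.9, 3.5, 0], "twist": [0, 0, 0]},
    {"hand": 4.5, "travel": [0.7, 2.5, 0], "twist": [0, 0, 0]},
    {"hand": 4.5, "travel": [0.1, 0.3, 0], "twist": [0, 0, 0]}
  ]
}}

```text
time: 6.08
position: [0.4129, 0.3243, 0.1695]
tool_rot: [-0.033, 0.999, 0.001, -0.001]
ft_force: [-1.0, 0.3, -2.2]
grip_width: 0.0485
grip_force: 25.0
```

```bash
python3 - <<'E'
from h import *
mean(8);go(.416,.3206,.0785,3.6);o=obs();print(o["ft_force"],o["grip_width"],o["grip_force"],o["tool_rot"])
E
```

```text
pos [415.  320.7 169.7] sd [1.2 1.7 0.3]
twist [-0.02 -0.02 -0.15] | travel now-axes [0.05 0.13 9.17] | target-axes [0.05 0.13 9.17]
[-0.34673592 -1.0141986  -2.54331842] 0.048674502769112116 24.99586522579193 [-3.00969952e-02  9.99546950e-01 -1.82512323e-04 -1.80203390e-04]
```

>>> {"fn": "move_arm", "kwargs": {
  "commands": [
    {"hand": 4.5, "travel": [0, 0, 2.5], "twist": [0, 0, 0]},
    {"hand": 4.5, "travel": [0, 0, 2.5], "twist": [0, 0, 0]},
    {"hand": 4.5, "travel": [0, 0, 2], "twist": [0, 0, 0]},
    {"hand": 4.5, "travel": [0, 0, 1.2], "twist": [0, 0, 0]},
    {"hand": 4.5, "travel": [0, 0, 0.5], "twist": [0, 0, 0]}
  ]
}}

```text
time: 6.9
position: [0.4155, 0.3191, 0.0815]
tool_rot: [-0.03, 1.0, -0.001, -0.002]
ft_force: [0.2, -0.5, -1.9]
grip_width: 0.0483
grip_force: 25.0
```

```bash
python3 - <<'E'
from h import *
mean(7);go(.416,.3206,.0785,3.6);o=obs();print(o["ft_force"])
E
```

```text
pos [416.5 320.   83.1] sd [0.7 0.7 1.2]
twist [ 0.05  0.13 -0.04] | travel now-axes [ 0.11 -0.02  0.59] | target-axes [ 0.1  -0.02  0.59]
[-0.23369807 -0.19449779 -2.24070887]
```

>>> {"fn": "move_arm", "kwargs": {
  "commands": [
    {"hand": 4.5, "travel": [0, 0, 0.2], "twist": [0, 0, 0]},
    {"hand": 4.5, "travel": [0, 0, 0.15], "twist": [0, 0, 0]},
    {"hand": 4.5, "travel": [0, 0, 0.1], "twist": [0, 0, 0]},
    {"hand": 4.5, "travel": [0, 0, 0.05], "twist": [0, 0, 0]},
    {"hand": 4.5, "travel": [0, 0, 0], "twist": [0, 0, 0]}
  ]
}}

```text
time: 7.67
position: [0.416, 0.3205, 0.0784]
tool_rot: [-0.031, 1.0, -0.0, -0.0]
ft_force: [-1.3, -0.2, -0.6]
grip_width: 0.0488
grip_force: 25.0
```

```bash
python3 - <<'E'
from h import *
mean(7);go(.416,.3206,.0785,3.6);o=obs();print(o["ft_force"])
E
```

```text
pos [416.1 320.5  78.4] sd [0.1 0.  0. ]
twist [ 0.    0.   -0.04] | travel now-axes [ 0.02  0.01 -0.01] | target-axes [ 0.02  0.01 -0.01]
[-0.91835564  0.2143503  -0.25552308]
```

>>> {"fn": "move_arm", "kwargs": {
  "commands": [
    {"hand": 8.7, "travel": [0, 0, 0], "twist": [0, 0, 0]},
    {"hand": 8.7, "travel": [0, 0, 0], "twist": [0, 0, 0]},
    {"hand": 8.7, "travel": [0, 0, 0], "twist": [0, 0, 0]},
    {"hand": 8.7, "travel": [0, 0, 0], "twist": [0, 0, 0]},
    {"hand": 8.7, "travel": [0, 0, 0], "twist": [0, 0, 0]}
  ]
}}

```text
time: 8.43
position: [0.4164, 0.3206, 0.0784]
tool_rot: [-0.031, 1.0, 0.0, 0.0]
ft_force: [-0.4, -0.2, 0.1]
grip_width: 0.0746
grip_force: 0.0
```

>>> {"fn": "move_arm", "kwargs": {
  "commands": [
    {"hand": 8.7, "travel": [0, 0, 0], "twist": [0, 0, 0]},
    {"hand": 8.7, "travel": [0, 0, -1.5], "twist": [0, 0, 0]},
    {"hand": 8.7, "travel": [0, 0, -3], "twist": [0, 0, 0]},
    {"hand": 8.7, "travel": [0, 0, -3.5], "twist": [0, 0, 0]},
    {"hand": 8.7, "travel": [0, 0, -2], "twist": [0, 0, 0]}
  ]
}}

```text
time: 8.85
position: [0.4173, 0.3211, 0.1812]
tool_rot: [-0.031, 1.0, 0.001, 0.002]
ft_force: [0.5, -0.2, -0.5]
grip_width: 0.0868
grip_force: 0.0
```

>>> {"fn": "move_arm", "kwargs": {
  "commands": [
    {"hand": 8.7, "travel": [-0.94, -1.59, 0], "twist": [0, 0, 0]},
    {"hand": 8.7, "travel": [-1.88, -3.18, 0], "twist": [0, 0, 0]},
    {"hand": 8.7, "travel": [-1.88, -3.18, 0], "twist": [0, 0, 0]},
    {"hand": 8.7, "travel": [-1.88, -3.18, 0], "twist": [0, 0, 0]},
    {"hand": 8.7, "travel": [-1.88, -3.18, 0], "twist": [0, 0, 0]}
  ]
}}

```text
time: 9.27
position: [0.5101, 0.1817, 0.1786]
tool_rot: [-0.031, 1.0, 0.0, 0.0]
ft_force: [0.8, -0.4, 0.4]
grip_width: 0.0869
grip_force: 0.0
```

>>> {"fn": "move_arm", "kwargs": {
  "commands": [
    {"hand": 8.7, "travel": [-1.88, -3.18, 0], "twist": [0, 0, 0]},
    {"hand": 8.7, "travel": [-1.88, -3.18, 0], "twist": [0, 0, 0]},
    {"hand": 8.7, "travel": [-1.88, -3.18, 0], "twist": [0, 0, 0]},
    {"hand": 8.7, "travel": [-0.94, -1.59, 0], "twist": [0, 0, 0]},
    {"hand": 8.7, "travel": [0, 0, 0], "twist": [0, 0, 0]}
  ]
}}

```text
time: 9.68
position: [0.5854, 0.0718, 0.1784]
tool_rot: [-0.029, 1.0, -0.001, 0.002]
ft_force: [-0.3, 0.1, -0.4]
grip_width: 0.0872
grip_force: 0.0
```

```bash
python3 - <<'E'
from h import *
mean(8);go(.5825,.0757,.0785,3.6);o=obs();print(o["ft_force"],o["grip_width"])
E
```

```text
pos [581.9  75.8 178.2] sd [1.5 1.9 0.2]
twist [ 0.01 -0.02  0.07] | travel now-axes [-0.11 -0.16  9.99] | target-axes [-0.11 -0.15  9.99]
[ 1.10846741 -0.08084344  0.11775792] 0.08725337254974685
```

>>> {"fn": "move_arm", "kwargs": {
  "commands": [
    {"hand": 8.7, "travel": [0, 0, 2.5], "twist": [0, 0, 0]},
    {"hand": 8.7, "travel": [0, 0, 3], "twist": [0, 0, 0]},
    {"hand": 8.7, "travel": [0, 0, 2.5], "twist": [0, 0, 0]},
    {"hand": 8.7, "travel": [0, 0, 1.3], "twist": [0, 0, 0]},
    {"hand": 8.7, "travel": [0, 0, 0.6], "twist": [0, 0, 0]}
  ]
}}

```text
time: 10.5
position: [0.58, 0.0768, 0.0771]
tool_rot: [-0.032, 0.999, 0.0, -0.002]
ft_force: [0.4, -0.0, -0.4]
grip_width: 0.087
grip_force: 0.0
```

```bash
python3 - <<'E'
from h import *
mean(5);mean(2);go(.5825,.0757,.0785,3.6)
E
```

```text
pos [581.3  76.5  78.5] sd [1.1 0.2 1.3]
pos [583.2  76.1  80.7] sd [0.  0.1 0.1]
twist [-0.02  0.16 -0.03] | travel now-axes [ 0.07 -0.03  0.22] | target-axes [ 0.07 -0.03  0.22]
```

>>> {"fn": "move_arm", "kwargs": {
  "commands": [
    {"hand": 4.9, "travel": [0, 0, 0], "twist": [0, 0, 0]},
    {"hand": 4.9, "travel": [0, 0, 0], "twist": [0, 0, 0]},
    {"hand": 4.9, "travel": [0, 0, 0], "twist": [0, 0, 0]},
    {"hand": 4.9, "travel": [0, 0, 0], "twist": [0, 0, 0]},
    {"hand": 4.9, "travel": [0, 0, 0], "twist": [0, 0, 0]}
  ]
}}

```text
time: 11.27
position: [0.5821, 0.0759, 0.0795]
tool_rot: [-0.031, 1.0, -0.0, 0.0]
ft_force: [-0.4, 0.1, 1.0]
grip_width: 0.0615
grip_force: 0.0
```

>>> {"fn": "move_arm", "kwargs": {
  "commands": [
    {"hand": 4.9, "travel": [0, 0, 0], "twist": [0, 0, 0]},
    {"hand": 4.9, "travel": [0, 0, 0], "twist": [0, 0, 0]},
    {"hand": 4.9, "travel": [0, 0, 0], "twist": [0, 0, 0]},
    {"hand": 4.9, "travel": [0, 0, 0], "twist": [0, 0, 0]},
    {"hand": 4.9, "travel": [0, 0, 0], "twist": [0, 0, 0]}
  ]
}}

```text
time: 11.68
position: [0.5821, 0.076, 0.0793]
tool_rot: [-0.031, 1.0, 0.0, -0.0]
ft_force: [-0.2, 0.6, -0.7]
grip_width: 0.0492
grip_force: 0.1
```

```bash
python3 - <<'E'
from h import *
mean(3);go(.586,.3114,.17,3.6);o=obs();print(o["ft_force"],o["grip_width"],o["grip_force"],o["tool_rot"])
E
```

```text
pos [582.1  76.   79.3] sd [0. 0. 0.]
twist [ 0.01 -0.   -0.04] | travel now-axes [-1.85 23.47 -9.06] | target-axes [-1.87 23.47 -9.07]
[ 0.19528444  0.56315173 -0.81290089] 0.048842506694371866 0.1960322651802926 [-3.10304735e-02  9.99518436e-01  7.63843752e-05 -2.88571080e-05]
```

The grip reads 0.2 N at 48.8 mm, but this body is 54 mm across. I'll look before doing anything else.

```bash
python3 - <<'E'
from h import *
c=cam("wrist");s=cam("scene")
cv2.imwrite("pics/g1.png",np.hstack([cv2.resize(c["bgr"][150:384,130:400],(390,338)),cv2.resize(s["bgr"][90:240,140:320],(400,338))]))
E
```

```text
(no output)
```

View pics/g1.png

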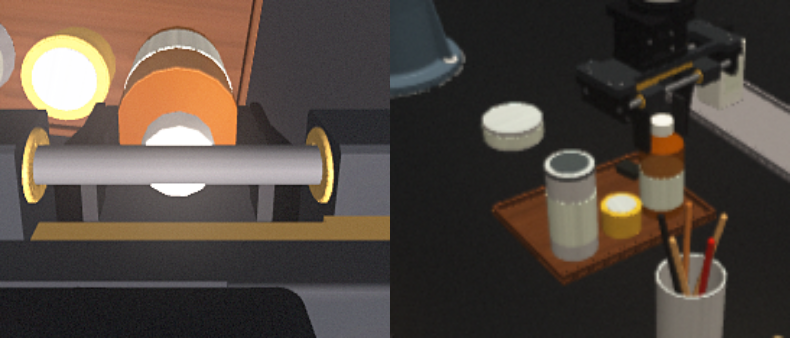

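The scene view shows the bottle standing upright, apparently ahead of the fingers, with its cap near crop pixel (660,125). I'll check where the grasp point and bottle project.

```bash
python3 - <<'E'
from seg import *
import pickle
s=cam("scene");w=cam("wrist");s0=pickle.load(open("s0.pkl","rb"))
g=tcp()@np.array([0,0,-.005,1]);print("grasp in scene px",proj(s,g[:3]),"wrist",proj(w,g[:3]),"tip",proj(w,(tcp()@np.array([0,0,.014,1]))[:3]))
for n,c,p,r in(("s0",s0,(262,147),10),("s",s,(262,147),14),("w",w,(254,264),14)):
    h=cv2.cvtColor(c["bgr"],cv2.COLOR_BGR2HSV);S,V=h[...,1].astype(int),h[...,2].astype(int);H=h[...,0]
    k=blob((V>180)&(S<50),p,r=r)
    if k is not None: b=cv2.boundingRect(k);print(n,"cap bbox",b)
    print(n,disc(c,(V>180)&(S<50),p,.129,r))
    k=blob((H>5)&(H<15)&(S>150)&(V>80),(p[0],p[1]+(8 if n!="w" else -30)),r=25)
    if k is not None:print(" amber bbox",cv2.boundingRect(k))
E
python3 -c "
import cv2
a=cv2.imread('pics/g1.png')"
```

```text
grasp in scene px [[260.84588643 157.24276368]] wrist [[253.62330402 226.7589439 ]] tip [[253.53102054 216.77738198]]
s0 cap bbox (257, 141, 10, 5)
s0 [585.7  76.2 586.   76.5  26.2]
 amber bbox (249, 149, 23, 20)
s cap bbox (258, 141, 9, 5)
s [586.   76.5 586.   76.5  26.2]
 amber bbox (249, 149, 23, 20)
w cap bbox (153, 262, 200, 14)
w [587.4  75.2 588.6  75.7 101.8]
 amber bbox (212, 196, 82, 54)
```

```bash
python3 - <<'E'
from h import *
s=cam("scene");a=s["bgr"][75:205,190:320]
w=cam("wrist");b=w["bgr"][170:270,180:330]
cv2.imwrite("pics/g2.png",np.hstack([cv2.resize(a,(390,390),interpolation=cv2.INTER_CUBIC),cv2.resize(cv2.convertScaleAbs(b,alpha=1.6,beta=20),(405,390),interpolation=cv2.INTER_CUBIC)]))
E
```

```text
(no output)
```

View pics/g2.png

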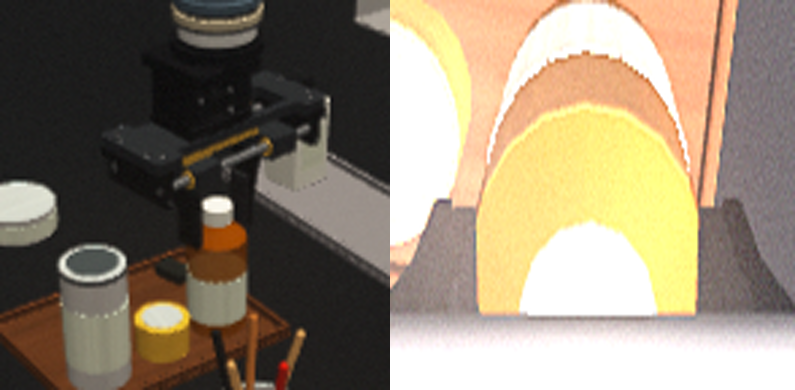

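The bottle is upright and unmoved, centred between the fingers. I'll close further at low force to find where it makes contact.

>>> {"fn": "move_arm", "kwargs": {
  "commands": [
    {"hand": 4.6, "travel": [0, 0, 0], "twist": [0, 0, 0]},
    {"hand": 4.6, "travel": [0, 0, 0], "twist": [0, 0, 0]},
    {"hand": 4.6, "travel": [0, 0, 0], "twist": [0, 0, 0]}
  ],
  "force": 5
}}

```text
time: 12.38
position: [0.5821, 0.0761, 0.0795]
tool_rot: [-0.031, 1.0, 0.0, 0.0]
ft_force: [-0.4, 1.5, 0.8]
grip_width: 0.0471
grip_force: 4.1
```

```bash
python3 - <<'E'
from h import *
import pickle
o=obs();print(o["grip_width"],o["grip_force"],o["ft_force"])
s=cam("scene");s0=pickle.load(open("s0.pkl","rb"))
T=tcp()
for z in(.014,-.005):
  for y in(-.0245,-.039,.0245,.039): print(z,y,"scene",proj(s,(T@[0,y,z,1])[:3]).round(1),"wrist-rel",end=" ")
h=[cv2.cvtColor(c["bgr"],cv2.COLOR_BGR2HSV) for c in(s0,s)]
d=cv2.absdiff(s0["bgr"],s["bgr"]).max(2)
print();print(d[140:175,240:280:2])
E
```

```text
0.047083079873229926 4.063531547435559 [-0.37890984  1.5412759   0.7806995 ]
0.014 -0.0245 scene [[254.  166.6]] wrist-rel 0.014 -0.039 scene [[249.9 168.6]] wrist-rel 0.014 0.0245 scene [[267.5 160.1]] wrist-rel 0.014 0.039 scene [[271.4 158.2]] wrist-rel -0.005 -0.0245 scene [[254.  160.5]] wrist-rel -0.005 -0.039 scene [[249.8 162.4]] wrist-rel -0.005 0.0245 scene [[267.6 154. ]] wrist-rel -0.005 0.039 scene [[271.5 152.2]] wrist-rel 
[[ 15  15  12  13  12  15  15  11  13   2   4   2   6  19   7  10  15  38
    3   2]
 [ 17  16  14   8  16  16  14  11  13   1   1   1   5  17   9   8  11   2
    2   3]
 [  5  12  13   5  11  14  14  13  29   0   0   0   0   0   9   7  11   4
    2   1]
 [  4   8  11   3   5  19  14  18  44   0   1   0   1   1  11  10   8   3
    1   2]
 [  2   2  10  10   2  15  15  15  36   2   1   1   1   1   9   9  11   2
    3   4]
 [ 10   5   4   2   3  13  16  13  20  21   1   0   2   2  13   9   9   2
    2   1]
 [  1   1   3   5   4  20  13  16  15   1   1   1   3   2   8   8  10   3
    2   3]
 [  2   3   7   7   5  16  18  14  20   2   2   2   2   2  10  
[... 1617 characters left out ...]
   2   2
    4   1]
 [100  15   5   4   7   1   3   1   6   3   2   5   3   2   3   2   2   3
    1   2]
 [ 97  21   2   3   1   2   3   2   2   2   1   5   2   2   1   2   2   1
    2   0]
 [ 96  21   2   2   3   5   1   1   2   0   2   8   1   1   2   1   4   1
    1   1]
 [ 96  21   3   2   3   2   2   2   3   3   4   3   1   3   1   2   1   1
    2   2]
 [ 98  20   5   2   4   3   2   1   2   2   3   2   2   2   4   2   4   2
    2   2]
 [ 94  37   6   3   3   4   3   1   2   2   2   1   2   1   2   3   0   3
    2   3]
 [ 95  41   6   5   2   4   2   3   1   2   3   2   2   0   1   2   3   4
    3   2]
 [100  37   2   4   3   4   3   2   2   4   1   1   2   1   2   4   2   4
    1   3]]
```

```bash
python3 - <<'E'
from seg import *
w=cam("wrist");h=cv2.cvtColor(w["bgr"],cv2.COLOR_BGR2HSV);H,S,V=[h[...,i].astype(int) for i in range(3)]
m=(H>15)&(H<35)&(S>60)&(V>110)
for k in cv2.findContours(m.astype(np.uint8),cv2.RETR_EXTERNAL,cv2.CHAIN_APPROX_NONE)[0]:
    if cv2.contourArea(k)>300: print(cv2.boundingRect(k),cv2.contourArea(k))
print("tin",disc(w,m|((V>200)&(S<60)),(175,203),.039,40))
T0=w["T"].copy()
for dz in(0,.01,.02,.03):
    w["T"]=T0.copy();w["T"][2,3]+=dz;print(dz,"tin",disc(w,m|((V>200)&(S<60)),(175,203),.039,40))
o=obs();print(o["q"],T0[:3,3])
E
```

```text
(148, 299, 331, 17) 4025.0
(339, 239, 19, 52) 439.5
(149, 238, 18, 53) 451.0
(144, 169, 66, 64) 3104.5
tin [582.3  14.8 582.   15.3  56.5]
0 tin [582.3  14.8 582.   15.3  56.5]
0.01 tin [585.5  12.3 585.2  12.8  59. ]
0.02 tin [588.7   9.8 588.4  10.4  61.6]
0.03 tin [591.9   7.3 591.6   7.9  64.1]
[-6.03749268e-02  6.39246575e-01  1.63287943e+00  1.85550369e-04
  8.69260522e-01 -1.69344553e+00] [0.51060823 0.07078844 0.26245907]
```

```bash
python3 - <<'E'
from h import *
s=cam("scene");w=cam("wrist");T=tcp()
for z in(-.056,-.075,-.09,-.11):
  print(z,[(proj(s,(T@[x,y,z,1])[:3])[0]-[190,75])*3//1 for x in(.0375,-.0375) for y in(-.095,.095)])
print("wrist tip corners",[proj(w,(T@[x,-.0235,z,1])[:3])[0].round() for z in(.014,-.005,-.02) for x in(.0095,-.0095)])
a=s["bgr"][95:175,225:305];cv2.imwrite("pics/g3.png",cv2.convertScaleAbs(cv2.resize(a,(780,780),interpolation=cv2.INTER_CUBIC)[:600],alpha=1.8,beta=25))
E
```

```text
-0.056 [array([ 99., 216.]), array([261., 147.]), array([157., 251.]), array([320., 175.])]
-0.075 [array([ 97., 196.]), array([262., 128.]), array([156., 230.]), array([321., 156.])]
-0.09 [array([ 97., 180.]), array([262., 113.]), array([156., 214.]), array([322., 140.])]
-0.11 [array([ 95., 158.]), array([263.,  92.]), array([155., 191.]), array([324., 119.])]
wrist tip corners [array([220., 204.]), array([221., 229.]), array([217., 213.]), array([218., 240.]), array([214., 221.]), array([215., 250.])]
```

View pics/g3.png

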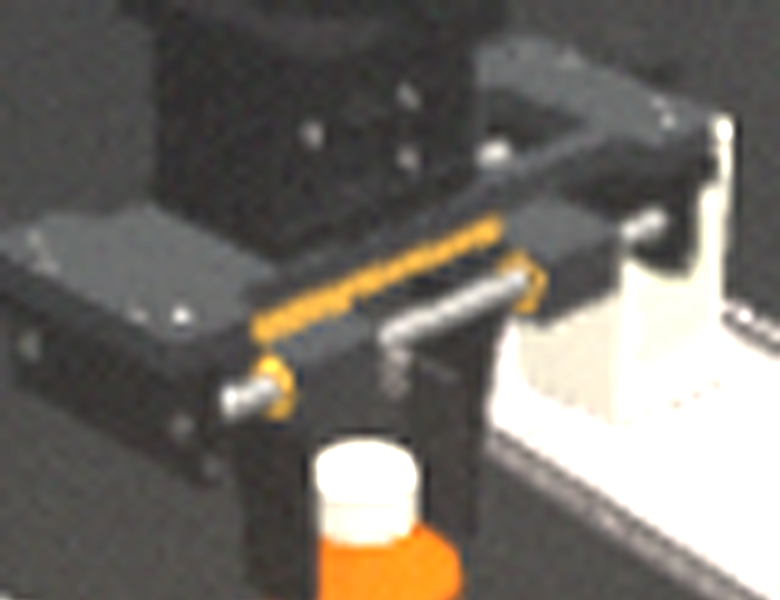

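The scene and wrist views agree that the real fingertips and gripper body sit about 32 mm higher than the reported TCP implies. So I only had the bottle's shoulder, and the earlier grip was near the top edge. I'll open, go 28 mm lower while watching the force, and re-grip.

>>> {"fn": "move_arm", "kwargs": {
  "commands": [
    {"hand": 8.7, "travel": [0, 0, 0], "twist": [0, 0, 0]},
    {"hand": 8.7, "travel": [0, 0, 0], "twist": [0, 0, 0]},
    {"hand": 8.7, "travel": [0, 0, 0], "twist": [0, 0, 0]},
    {"hand": 8.7, "travel": [0, 0, 0], "twist": [0, 0, 0]},
    {"hand": 8.7, "travel": [0, 0, 0], "twist": [0, 0, 0]}
  ]
}}

```text
time: 13.0
position: [0.5821, 0.0758, 0.0792]
tool_rot: [-0.031, 1.0, -0.0, -0.0]
ft_force: [0.0, 0.2, 0.1]
grip_width: 0.0728
grip_force: 0.0
```

>>> {"fn": "move_arm", "kwargs": {
  "commands": [
    {"hand": 8.7, "travel": [0, 0, 0.3], "twist": [0, 0, 0]},
    {"hand": 8.7, "travel": [0, 0, 0.4], "twist": [0, 0, 0]},
    {"hand": 8.7, "travel": [0, 0, 0.4], "twist": [0, 0, 0]},
    {"hand": 8.7, "travel": [0, 0, 0.4], "twist": [0, 0, 0]},
    {"hand": 8.7, "travel": [0, 0, 0.3], "twist": [0, 0, 0]}
  ]
}}

```text
time: 13.42
position: [0.5817, 0.0759, 0.0605]
tool_rot: [-0.031, 1.0, 0.0, -0.001]
ft_force: [0.5, -0.2, -1.2]
grip_width: 0.0868
grip_force: 0.0
```

>>> {"fn": "move_arm", "kwargs": {
  "commands": [
    {"hand": 8.7, "travel": [0, 0, 0.3], "twist": [0, 0, 0]},
    {"hand": 8.7, "travel": [0, 0, 0.3], "twist": [0, 0, 0]},
    {"hand": 8.7, "travel": [0, 0, 0.2], "twist": [0, 0, 0]},
    {"hand": 8.7, "travel": [0, 0, 0.2], "twist": [0, 0, 0]},
    {"hand": 8.7, "travel": [0, 0, 0], "twist": [0, 0, 0]}
  ]
}}

```text
time: 13.83
position: [0.5819, 0.0759, 0.0509]
tool_rot: [-0.031, 1.0, 0.0, -0.0]
ft_force: [1.0, -0.2, 1.1]
grip_width: 0.0869
grip_force: 0.0
```

>>> {"fn": "move_arm", "kwargs": {
  "commands": [
    {"hand": 4.8, "travel": [0, 0, 0], "twist": [0, 0, 0]},
    {"hand": 4.8, "travel": [0, 0, 0], "twist": [0, 0, 0]},
    {"hand": 4.8, "travel": [0, 0, 0], "twist": [0, 0, 0]},
    {"hand": 4.8, "travel": [0, 0, 0], "twist": [0, 0, 0]},
    {"hand": 4.8, "travel": [0, 0, 0], "twist": [0, 0, 0]}
  ],
  "force": 25
}}

```text
time: 14.25
position: [0.5822, 0.0759, 0.0515]
tool_rot: [-0.031, 1.0, -0.0, 0.0]
ft_force: [-0.8, -0.4, 0.2]
grip_width: 0.0616
grip_force: 0.0
```

>>> {"fn": "move_arm", "kwargs": {
  "commands": [
    {"hand": 4.8, "travel": [0, 0, 0], "twist": [0, 0, 0]},
    {"hand": 4.8, "travel": [0, 0, 0], "twist": [0, 0, 0]},
    {"hand": 4.8, "travel": [0, 0, 0], "twist": [0, 0, 0]},
    {"hand": 4.8, "travel": [0, 0, 0], "twist": [0, 0, 0]},
    {"hand": 4.8, "travel": [0, 0, 0], "twist": [0, 0, 0]}
  ]
}}

```text
time: 14.67
position: [0.5821, 0.0761, 0.0515]
tool_rot: [-0.031, 1.0, 0.0, 0.0]
ft_force: [0.4, 1.3, 0.9]
grip_width: 0.0532
grip_force: 25.0
```

```bash
python3 - <<'E'
from h import *
mean(3);go(.586,.3114,.143,3.6);o=obs();print(o["ft_force"],o["grip_width"],o["grip_force"],o["tool_rot"])
E
```

```text
pos [582.1  76.1  51.5] sd [0. 0. 0.]
twist [ 0.01  0.01 -0.04] | travel now-axes [-1.85 23.47 -9.15] | target-axes [-1.86 23.46 -9.16]
[0.47905761 1.72679062 2.06290295] 0.053640602875135925 24.997768155299127 [-3.10788443e-02  9.99516929e-01  7.06758838e-05  9.28199432e-05]
```

Firm grip now at 53.5 mm. I'll carry the round bottle to the tray.

>>> {"fn": "move_arm", "kwargs": {
  "commands": [
    {"hand": 4.8, "travel": [0, 0, -1], "twist": [0, 0, 0]},
    {"hand": 4.8, "travel": [0, 0, -2.5], "twist": [0, 0, 0]},
    {"hand": 4.8, "travel": [0, 0, -3.5], "twist": [0, 0, 0]},
    {"hand": 4.8, "travel": [0, 0, -2.15], "twist": [0, 0, 0]},
    {"hand": 4.8, "travel": [-0.06, 0.87, 0], "twist": [0, 0, 0]}
  ]
}}

```text
time: 15.23
position: [0.5858, 0.0833, 0.1478]
tool_rot: [-0.031, 1.0, -0.001, 0.005]
ft_force: [1.7, -0.1, -3.1]
grip_width: 0.0537
grip_force: 25.0
```

>>> {"fn": "move_arm", "kwargs": {
  "commands": [
    {"hand": 4.8, "travel": [-0.2, 2.5, 0], "twist": [0, 0, 0]},
    {"hand": 4.8, "travel": [-0.3, 3.8, 0], "twist": [0, 0, 0]},
    {"hand": 4.8, "travel": [-0.3, 3.8, 0], "twist": [0, 0, 0]},
    {"hand": 4.8, "travel": [-0.3, 3.8, 0], "twist": [0, 0, 0]},
    {"hand": 4.8, "travel": [-0.3, 3.8, 0], "twist": [0, 0, 0]}
  ]
}}

```text
time: 15.65
position: [0.5833, 0.2638, 0.141]
tool_rot: [-0.031, 1.0, -0.0, -0.002]
ft_force: [0.6, -0.6, -2.9]
grip_width: 0.0535
grip_force: 25.0
```

>>> {"fn": "move_arm", "kwargs": {
  "commands": [
    {"hand": 4.8, "travel": [-0.2, 2.5, 0], "twist": [0, 0, 0]},
    {"hand": 4.8, "travel": [-0.14, 1.8, 0], "twist": [0, 0, 0]},
    {"hand": 4.8, "travel": [-0.06, 0.6, 0], "twist": [0, 0, 0]},
    {"hand": 4.8, "travel": [0, 0, 0], "twist": [0, 0, 0]},
    {"hand": 4.8, "travel": [0, 0, 0], "twist": [0, 0, 0]}
  ]
}}

```text
time: 16.07
position: [0.585, 0.3105, 0.1415]
tool_rot: [-0.031, 1.0, -0.001, -0.001]
ft_force: [-0.1, -0.5, -3.3]
grip_width: 0.0537
grip_force: 25.0
```

>>> {"fn": "move_arm", "kwargs": {
  "commands": [
    {"hand": 4.8, "travel": [0, 0, 2.5], "twist": [0, 0, 0]},
    {"hand": 4.8, "travel": [0, 0, 2.5], "twist": [0, 0, 0]},
    {"hand": 4.8, "travel": [0, 0, 1.8], "twist": [0, 0, 0]},
    {"hand": 4.8, "travel": [0, 0, 1], "twist": [0, 0, 0]},
    {"hand": 4.8, "travel": [0, 0, 0.5], "twist": [0, 0, 0]}
  ]
}}

```text
time: 16.48
position: [0.585, 0.3091, 0.0578]
tool_rot: [-0.03, 1.0, -0.001, -0.002]
ft_force: [-0.8, -0.3, -3.3]
grip_width: 0.0535
grip_force: 25.0
```

```bash
python3 - <<'E'
from h import *
mean(4);mean(3);go(.586,.3114,.0515,3.6);o=obs();print(o["ft_force"],o["grip_width"])
E
```

```text
pos [585.7 309.9  58.8] sd [0.7 0.6 1. ]
pos [587.3 311.3  61.2] sd [0.1 0.2 0.2]
twist [ 0.04  0.15 -0.04] | travel now-axes [ 0.12 -0.01  0.98] | target-axes [ 0.11 -0.01  0.98]
[ 0.32910949 -0.33658549 -2.57514816] 0.05330215879817563
```

>>> {"fn": "move_arm", "kwargs": {
  "commands": [
    {"hand": 4.8, "travel": [0, 0, 0.15], "twist": [0, 0, 0]},
    {"hand": 4.8, "travel": [0, 0, 0.25], "twist": [0, 0, 0]},
    {"hand": 4.8, "travel": [0, 0, 0.2], "twist": [0, 0, 0]},
    {"hand": 4.8, "travel": [0, 0, 0.1], "twist": [0, 0, 0]},
    {"hand": 4.8, "travel": [0, 0, 0.05], "twist": [0, 0, 0]}
  ]
}}

```text
time: 17.25
position: [0.5857, 0.3113, 0.0519]
tool_rot: [-0.031, 1.0, -0.0, -0.0]
ft_force: [0.5, 0.1, -3.2]
grip_width: 0.0536
grip_force: 25.0
```

>>> {"fn": "move_arm", "kwargs": {
  "commands": [
    {"hand": 4.8, "travel": [0, 0, 0.05], "twist": [0, 0, 0]},
    {"hand": 4.8, "travel": [0, 0, 0.05], "twist": [0, 0, 0]},
    {"hand": 4.8, "travel": [0, 0, 0], "twist": [0, 0, 0]},
    {"hand": 4.8, "travel": [0, 0, 0], "twist": [0, 0, 0]},
    {"hand": 4.8, "travel": [0, 0, 0], "twist": [0, 0, 0]}
  ]
}}

```text
time: 17.67
position: [0.5861, 0.3114, 0.0515]
tool_rot: [-0.031, 1.0, 0.0, 0.0]
ft_force: [-0.4, -0.6, -1.9]
grip_width: 0.0534
grip_force: 25.0
```

```bash
python3 - <<'E'
from h import *
mean(3);F=[]
for _ in range(4):F.append(obs()["ft_force"]);robot.camera("top")
print(np.mean(F,0))
E
```

```text
pos [586.1 311.4  51.5] sd [0. 0. 0.]
[-1.0030704  -0.10010095 -1.61700898]
```

>>> {"fn": "move_arm", "kwargs": {
  "commands": [
    {"hand": 4.8, "travel": [0, 0, 0.04], "twist": [0, 0, 0]},
    {"hand": 8.7, "travel": [0, 0, 0], "twist": [0, 0, 0]},
    {"hand": 8.7, "travel": [0, 0, 0], "twist": [0, 0, 0]},
    {"hand": 8.7, "travel": [0, 0, 0], "twist": [0, 0, 0]},
    {"hand": 8.7, "travel": [0, 0, 0], "twist": [0, 0, 0]}
  ]
}}

```text
time: 18.43
position: [0.5865, 0.3114, 0.0511]
tool_rot: [-0.031, 1.0, 0.0, 0.0]
ft_force: [0.3, -0.1, -0.3]
grip_width: 0.0724
grip_force: 0.0
```

>>> {"fn": "move_arm", "kwargs": {
  "commands": [
    {"hand": 8.7, "travel": [0, 0, 0], "twist": [0, 0, 0]},
    {"hand": 8.7, "travel": [0, 0, 0], "twist": [0, 0, 0]},
    {"hand": 8.7, "travel": [0, 0, -2.5], "twist": [0, 0, 0]},
    {"hand": 8.7, "travel": [0, 0, -3.8], "twist": [0, 0, 0]},
    {"hand": 8.7, "travel": [0, 0, -3.8], "twist": [0, 0, 0]}
  ]
}}

```text
time: 18.85
position: [0.5848, 0.3109, 0.1514]
tool_rot: [-0.031, 1.0, -0.001, -0.002]
ft_force: [1.5, 1.1, 0.2]
grip_width: 0.087
grip_force: 0.0
```

>>> {"fn": "move_arm", "kwargs": {
  "commands": [
    {"hand": 8.7, "travel": [0.25, -1.8, 0], "twist": [0, 0, 0]},
    {"hand": 8.7, "travel": [0.25, -3.9, 0], "twist": [0, 0, 0]},
    {"hand": 8.7, "travel": [0.25, -3.9, 0], "twist": [0, 0, 0]},
    {"hand": 8.7, "travel": [0.25, -3.9, 0], "twist": [0, 0, 0]},
    {"hand": 8.7, "travel": [0.25, -3.9, 0], "twist": [0, 0, 0]}
  ]
}}

```text
time: 19.27
position: [0.5842, 0.1356, 0.1522]
tool_rot: [-0.032, 1.0, -0.0, 0.0]
ft_force: [0.9, -0.7, -0.3]
grip_width: 0.0867
grip_force: 0.0
```

>>> {"fn": "move_arm", "kwargs": {
  "commands": [
    {"hand": 8.7, "travel": [0.25, -3.9, 0], "twist": [0, 0, 0]},
    {"hand": 8.7, "travel": [0.25, -3.9, 0], "twist": [0, 0, 0]},
    {"hand": 8.7, "travel": [0.25, -3.9, 0], "twist": [0, 0, 0]},
    {"hand": 8.7, "travel": [0.25, -3.9, 0], "twist": [0, 0, 0]},
    {"hand": 8.7, "travel": [0.25, -2.2, 0], "twist": [0, 0, 0]}
  ]
}}

```text
time: 19.68
position: [0.5834, -0.0458, 0.1522]
tool_rot: [-0.03, 1.0, -0.001, 0.001]
ft_force: [1.1, 0.4, -0.0]
grip_width: 0.0868
grip_force: 0.0
```

>>> {"fn": "move_arm", "kwargs": {
  "commands": [
    {"hand": 8.7, "travel": [0.25, -1.2, 0], "twist": [0, 0, 0]},
    {"hand": 8.7, "travel": [0, 0, 0], "twist": [0, 0, 0]},
    {"hand": 8.7, "travel": [0, 0, 0], "twist": [0, 0, 0]},
    {"hand": 8.7, "travel": [0, 0, 0], "twist": [0, 0, 0]},
    {"hand": 8.7, "travel": [0, 0, 0], "twist": [0, 0, 0]}
  ]
}}

```text
time: 20.1
position: [0.5811, -0.0517, 0.1519]
tool_rot: [-0.032, 0.999, 0.0, -0.0]
ft_force: [0.2, 0.0, -0.6]
grip_width: 0.0874
grip_force: 0.0
```

```bash
python3 - <<'E'
from h import *
go(.5815,-.054,.0515,3.6);print(obs()["position"])
E
```

```text
twist [ 0.04 -0.02  0.09] | travel now-axes [-0.03 -0.24 10.04] | target-axes [-0.02 -0.23 10.04]
[ 0.58111459 -0.05172881  0.15192563]
```

>>> {"fn": "move_arm", "kwargs": {
  "commands": [
    {"hand": 8.7, "travel": [0, -0.1, 2.5], "twist": [0, 0, 0]},
    {"hand": 8.7, "travel": [0, 0, 3], "twist": [0, 0, 0]},
    {"hand": 8.7, "travel": [0, 0, 2.5], "twist": [0, 0, 0]},
    {"hand": 8.7, "travel": [0, 0, 1.3], "twist": [0, 0, 0]},
    {"hand": 8.7, "travel": [0, 0, 0.7], "twist": [0, 0, 0]}
  ]
}}

```text
time: 20.52
position: [0.5798, -0.0525, 0.0497]
tool_rot: [-0.032, 0.999, 0.001, -0.002]
ft_force: [0.1, 0.5, -1.0]
grip_width: 0.0871
grip_force: 0.0
```

>>> {"fn": "move_arm", "kwargs": {
  "commands": [
    {"hand": 8.7, "travel": [0, 0, 0], "twist": [0, 0, 0]},
    {"hand": 8.7, "travel": [0, 0, 0], "twist": [0, 0, 0]},
    {"hand": 8.7, "travel": [0, 0, 0], "twist": [0, 0, 0]},
    {"hand": 8.7, "travel": [0, 0, 0], "twist": [0, 0, 0]},
    {"hand": 8.7, "travel": [0, 0, 0], "twist": [0, 0, 0]}
  ]
}}

```text
time: 20.93
position: [0.5821, -0.0548, 0.0531]
tool_rot: [-0.031, 1.0, -0.0, 0.001]
ft_force: [-1.0, -1.0, -0.3]
grip_width: 0.087
grip_force: 0.0
```

>>> {"fn": "move_arm", "kwargs": {
  "commands": [
    {"hand": 8.7, "travel": [0, 0, 0], "twist": [0, 0, 0]},
    {"hand": 8.7, "travel": [0, 0, 0], "twist": [0, 0, 0]},
    {"hand": 8.7, "travel": [0, 0, 0], "twist": [0, 0, 0]},
    {"hand": 8.7, "travel": [0, 0, 0], "twist": [0, 0, 0]},
    {"hand": 8.7, "travel": [0, 0, 0], "twist": [0, 0, 0]}
  ]
}}

```text
time: 21.35
position: [0.5813, -0.0547, 0.052]
tool_rot: [-0.031, 1.0, -0.0, 0.0]
ft_force: [-0.9, -0.0, -0.1]
grip_width: 0.0872
grip_force: 0.0
```

```bash
python3 - <<'E'
from h import *
go(.5815,-.054,.0515,3.6);print(obs()["position"])
E
```

```text
twist [-0.    0.   -0.05] | travel now-axes [-0.02  0.07  0.05] | target-axes [-0.02  0.07  0.05]
[ 0.58129594 -0.05471663  0.05199189]
```

Correct 0.7 mm in y, then grip.

>>> {"fn": "move_arm", "kwargs": {
  "commands": [
    {"hand": 8.7, "travel": [0, 0.07, 0], "twist": [0, 0, 0]},
    {"hand": 5.0, "travel": [0, 0, 0], "twist": [0, 0, 0]},
    {"hand": 5.0, "travel": [0, 0, 0], "twist": [0, 0, 0]},
    {"hand": 5.0, "travel": [0, 0, 0], "twist": [0, 0, 0]},
    {"hand": 5.0, "travel": [0, 0, 0], "twist": [0, 0, 0]}
  ]
}}

```text
time: 21.77
position: [0.5813, -0.0539, 0.0519]
tool_rot: [-0.031, 1.0, 0.0, -0.0]
ft_force: [0.6, 0.4, 0.1]
grip_width: 0.0679
grip_force: 0.0
```

>>> {"fn": "move_arm", "kwargs": {
  "commands": [
    {"hand": 5.0, "travel": [0, 0, 0], "twist": [0, 0, 0]},
    {"hand": 5.0, "travel": [0, 0, 0], "twist": [0, 0, 0]},
    {"hand": 5.0, "travel": [0, 0, 0], "twist": [0, 0, 0]},
    {"hand": 5.0, "travel": [0, 0, 0], "twist": [0, 0, 0]},
    {"hand": 5.0, "travel": [0, 0, 0], "twist": [0, 0, 0]}
  ]
}}

```text
time: 22.18
position: [0.5812, -0.0539, 0.0519]
tool_rot: [-0.031, 1.0, 0.0, -0.0]
ft_force: [0.4, 0.7, 0.4]
grip_width: 0.0554
grip_force: 25.0
```

```bash
python3 - <<'E'
from h import *
o=obs();print(o["position"],o["grip_width"],o["grip_force"]);go(.501,.316,.143,3.6)
E
```

```text
[ 0.58123848 -0.05385291  0.05191817] 0.05544908828660376 24.996711791027337
twist [ 0.01 -0.   -0.04] | travel now-axes [ 5.71 37.41 -9.1 ] | target-axes [ 5.69 37.42 -9.11]
```

>>> {"fn": "move_arm", "kwargs": {
  "commands": [
    {"hand": 5.0, "travel": [0, 0, -1], "twist": [0, 0, 0]},
    {"hand": 5.0, "travel": [0, 0, -2.5], "twist": [0, 0, 0]},
    {"hand": 5.0, "travel": [0, 0, -3.5], "twist": [0, 0, 0]},
    {"hand": 5.0, "travel": [0, 0, -2.1], "twist": [0, 0, 0]},
    {"hand": 5.0, "travel": [0.2, 1.4, 0], "twist": [0, 0, 0]}
  ]
}}

```text
time: 22.6
position: [0.583, -0.0432, 0.148]
tool_rot: [-0.03, 1.0, -0.003, 0.006]
ft_force: [1.8, -0.8, -3.7]
grip_width: 0.0556
grip_force: 25.0
```

>>> {"fn": "move_arm", "kwargs": {
  "commands": [
    {"hand": 5.0, "travel": [0.5, 3, 0], "twist": [0, 0, 0]},
    {"hand": 5.0, "travel": [0.6, 4, 0], "twist": [0, 0, 0]},
    {"hand": 5.0, "travel": [0.6, 4, 0], "twist": [0, 0, 0]},
    {"hand": 5.0, "travel": [0.6, 4, 0], "twist": [0, 0, 0]},
    {"hand": 5.0, "travel": [0.6, 4, 0], "twist": [0, 0, 0]}
  ]
}}

```text
time: 23.02
position: [0.5348, 0.1497, 0.1415]
tool_rot: [-0.031, 1.0, 0.0, -0.002]
ft_force: [0.0, 0.1, -5.8]
grip_width: 0.0554
grip_force: 25.0
```

>>> {"fn": "move_arm", "kwargs": {
  "commands": [
    {"hand": 5.0, "travel": [0.6, 4, 0], "twist": [0, 0, 0]},
    {"hand": 5.0, "travel": [0.6, 4, 0], "twist": [0, 0, 0]},
    {"hand": 5.0, "travel": [0.6, 4, 0], "twist": [0, 0, 0]},
    {"hand": 5.0, "travel": [0.5, 3, 0], "twist": [0, 0, 0]},
    {"hand": 5.0, "travel": [0.2, 1.5, 0], "twist": [0, 0, 0]}
  ]
}}

```text
time: 23.43
position: [0.4984, 0.3149, 0.1413]
tool_rot: [-0.033, 0.999, 0.0, -0.002]
ft_force: [0.8, -0.4, -5.8]
grip_width: 0.0555
grip_force: 25.0
```

>>> {"fn": "move_arm", "kwargs": {
  "commands": [
    {"hand": 5.0, "travel": [0.1, 0.5, 0], "twist": [0, 0, 0]},
    {"hand": 5.0, "travel": [0, 0, 0], "twist": [0, 0, 0]},
    {"hand": 5.0, "travel": [0, 0, 0], "twist": [0, 0, 0]},
    {"hand": 5.0, "travel": [0, 0, 0], "twist": [0, 0, 0]},
    {"hand": 5.0, "travel": [0, 0, 0], "twist": [0, 0, 0]}
  ]
}}

```text
time: 23.85
position: [0.5013, 0.3143, 0.1427]
tool_rot: [-0.03, 1.0, -0.0, -0.0]
ft_force: [-0.0, 1.4, -5.5]
grip_width: 0.0554
grip_force: 25.0
```

>>> {"fn": "move_arm", "kwargs": {
  "commands": [
    {"hand": 5.0, "travel": [0, 0, 2.5], "twist": [0, 0, 0]},
    {"hand": 5.0, "travel": [0, 0, 2.5], "twist": [0, 0, 0]},
    {"hand": 5.0, "travel": [0, 0, 1.8], "twist": [0, 0, 0]},
    {"hand": 5.0, "travel": [0, 0, 1], "twist": [0, 0, 0]},
    {"hand": 5.0, "travel": [0, 0, 0.5], "twist": [0, 0, 0]}
  ]
}}

```text
time: 24.27
position: [0.5006, 0.3144, 0.0584]
tool_rot: [-0.03, 1.0, -0.001, -0.001]
ft_force: [-0.4, -0.6, -5.3]
grip_width: 0.0556
grip_force: 25.0
```

>>> {"fn": "move_arm", "kwargs": {
  "commands": [
    {"hand": 5.0, "travel": [0, 0, 0], "twist": [0, 0, 0]},
    {"hand": 5.0, "travel": [0, 0, 0], "twist": [0, 0, 0]},
    {"hand": 5.0, "travel": [0, 0, 0], "twist": [0, 0, 0]},
    {"hand": 5.0, "travel": [0, 0, 0], "twist": [0, 0, 0]},
    {"hand": 5.0, "travel": [0, 0, 0], "twist": [0, 0, 0]}
  ]
}}

```text
time: 24.68
position: [0.5018, 0.3161, 0.061]
tool_rot: [-0.031, 1.0, 0.0, 0.001]
ft_force: [0.2, 0.5, -5.0]
grip_width: 0.0556
grip_force: 25.0
```

```bash
python3 - <<'E'
from h import *
o=obs();print(o["position"],o["grip_width"],o["ft_force"]);go(.501,.316,.0519,3.6)
E
```

```text
[0.50180084 0.31609913 0.06100694] 0.05559984390147453 [ 0.19831965  0.49942624 -5.04915225]
twist [ 0.04  0.11 -0.03] | travel now-axes [ 0.08 -0.01  0.91] | target-axes [ 0.08 -0.    0.91]
```

>>> {"fn": "move_arm", "kwargs": {
  "commands": [
    {"hand": 5.0, "travel": [0, 0, 0.15], "twist": [0, 0, 0]},
    {"hand": 5.0, "travel": [0, 0, 0.25], "twist": [0, 0, 0]},
    {"hand": 5.0, "travel": [0, 0, 0.2], "twist": [0, 0, 0]},
    {"hand": 5.0, "travel": [0, 0, 0.1], "twist": [0, 0, 0]},
    {"hand": 5.0, "travel": [0, 0, 0.05], "twist": [0, 0, 0]}
  ]
}}

```text
time: 25.1
position: [0.5008, 0.3157, 0.052]
tool_rot: [-0.031, 1.0, -0.0, -0.0]
ft_force: [-0.3, 0.1, -5.9]
grip_width: 0.0555
grip_force: 25.0
```

>>> {"fn": "move_arm", "kwargs": {
  "commands": [
    {"hand": 5.0, "travel": [0, 0, 0.05], "twist": [0, 0, 0]},
    {"hand": 5.0, "travel": [0, 0, 0.03], "twist": [0, 0, 0]},
    {"hand": 5.0, "travel": [0, 0, 0], "twist": [0, 0, 0]},
    {"hand": 5.0, "travel": [0, 0, 0], "twist": [0, 0, 0]},
    {"hand": 5.0, "travel": [0, 0, 0], "twist": [0, 0, 0]}
  ]
}}

```text
time: 25.52
position: [0.501, 0.3157, 0.0519]
tool_rot: [-0.031, 1.0, -0.0, -0.0]
ft_force: [-2.3, -0.1, -0.7]
grip_width: 0.0556
grip_force: 25.0
```

```bash
python3 - <<'E'
from h import *
o=obs();print(o["position"],o["grip_width"],o["ft_force"]);go(.501,.316,.0519,3.6)
E
```

```text
[0.50095065 0.31571613 0.05194673] 0.055649188583700986 [-2.25667323 -0.05223315 -0.6814243 ]
twist [-0.01 -0.01 -0.04] | travel now-axes [-0.01  0.03  0.  ] | target-axes [-0.01  0.03  0.  ]
```

>>> {"fn": "move_arm", "kwargs": {
  "commands": [
    {"hand": 8.7, "travel": [0, 0, 0], "twist": [0, 0, 0]},
    {"hand": 8.7, "travel": [0, 0, 0], "twist": [0, 0, 0]},
    {"hand": 8.7, "travel": [0, 0, 0], "twist": [0, 0, 0]},
    {"hand": 8.7, "travel": [0, 0, 0], "twist": [0, 0, 0]},
    {"hand": 8.7, "travel": [0, 0, 0], "twist": [0, 0, 0]}
  ]
}}

```text
time: 25.93
position: [0.5016, 0.3159, 0.0519]
tool_rot: [-0.031, 1.0, 0.0, 0.0]
ft_force: [0.2, -0.5, 1.2]
grip_width: 0.0807
grip_force: 0.0
```

>>> {"fn": "move_arm", "kwargs": {
  "commands": [
    {"hand": 8.7, "travel": [0, 0, 0], "twist": [0, 0, 0]},
    {"hand": 8.7, "travel": [0, 0, -2.5], "twist": [0, 0, 0]},
    {"hand": 8.7, "travel": [0, 0, -3.8], "twist": [0, 0, 0]},
    {"hand": 8.7, "travel": [0, 0, -3.8], "twist": [0, 0, 0]},
    {"hand": 8.7, "travel": [0.3, -1.5, 0], "twist": [0, 0, 0]}
  ]
}}

```text
time: 26.35
position: [0.5049, 0.3045, 0.1601]
tool_rot: [-0.032, 0.999, 0.003, 0.008]
ft_force: [1.1, -0.6, 0.2]
grip_width: 0.0871
grip_force: 0.0
```

>>> {"fn": "move_arm", "kwargs": {
  "commands": [
    {"hand": 8.7, "travel": [-0.9, -3.5, 0], "twist": [0, 0, 0]},
    {"hand": 8.7, "travel": [-0.9, -3.9, 0], "twist": [0, 0, 0]},
    {"hand": 8.7, "travel": [-0.9, -3.9, 0], "twist": [0, 0, 0]},
    {"hand": 8.7, "travel": [-0.9, -3.9, 0], "twist": [0, 0, 0]},
    {"hand": 8.7, "travel": [-0.9, -3.9, 0], "twist": [0, 0, 0]}
  ]
}}

```text
time: 26.77
position: [0.5561, 0.111, 0.1528]
tool_rot: [-0.031, 1.0, 0.0, 0.0]
ft_force: [0.1, -0.6, 0.1]
grip_width: 0.0868
grip_force: 0.0
```

>>> {"fn": "move_arm", "kwargs": {
  "commands": [
    {"hand": 8.7, "travel": [-0.9, -3.9, 0], "twist": [0, 0, 0]},
    {"hand": 8.7, "travel": [-0.9, -3.5, 0], "twist": [0, 0, 0]},
    {"hand": 8.7, "travel": [-0.4, -2, 0], "twist": [0, 0, 0]},
    {"hand": 8.7, "travel": [0, -0.7, 0], "twist": [0, 0, 0]},
    {"hand": 8.7, "travel": [0, 0, 0], "twist": [0, 0, 0]}
  ]
}}

```text
time: 27.18
position: [0.5842, 0.0115, 0.1524]
tool_rot: [-0.03, 1.0, -0.0, -0.0]
ft_force: [-0.7, 0.7, 0.8]
grip_width: 0.0869
grip_force: 0.0
```

>>> {"fn": "move_arm", "kwargs": {
  "commands": [
    {"hand": 8.7, "travel": [0, 0, 0], "twist": [0, 0, 0]},
    {"hand": 8.7, "travel": [0, 0, 0], "twist": [0, 0, 0]},
    {"hand": 8.7, "travel": [0, 0, 0], "twist": [0, 0, 0]},
    {"hand": 8.7, "travel": [0, 0, 0], "twist": [0, 0, 0]},
    {"hand": 8.7, "travel": [0, 0, 0], "twist": [0, 0, 0]}
  ]
}}

```text
time: 27.6
position: [0.5838, 0.0145, 0.1527]
tool_rot: [-0.032, 0.999, 0.0, -0.0]
ft_force: [0.1, 0.2, 1.1]
grip_width: 0.0871
grip_force: 0.0
```

```bash
python3 - <<'E'
from seg import *
w=cam("wrist");h=cv2.cvtColor(w["bgr"],cv2.COLOR_BGR2HSV);H,S,V=[h[...,i].astype(int) for i in range(3)]
p=proj(w,[.584,.013,.039])[0];print("exp px",p)
m=(H>15)&(H<35)&(S>60)&(V>110)
print("tin",disc(w,m|((V>200)&(S<60)),p,.039,20),"steel",disc(w,(V>200)&(S<50),p,.039,15))
s=cam("scene");a=s["bgr"][90:250,150:390]
cv2.imwrite("pics/v4.png",np.hstack([cv2.resize(w["bgr"],(400,300)),cv2.resize(a,(400,267),interpolation=cv2.INTER_CUBIC)[:, :] if 0 else cv2.resize(a,(400,300),interpolation=cv2.INTER_CUBIC)]))
print(obs()["position"]);go(.584,.013,-.010,3.6)
E
```

```text
exp px [251.76937683 184.12014516]
tin [583.9  12.5 583.5  12.8  52.5] steel [585.1  13.9 584.9  15.1  43.6]
[0.58395623 0.01410171 0.15269247]
twist [ 0.   -0.    0.03] | travel now-axes [ 0.   -0.11 16.27] | target-axes [ 0.   -0.11 16.27]
```

View pics/v4.png

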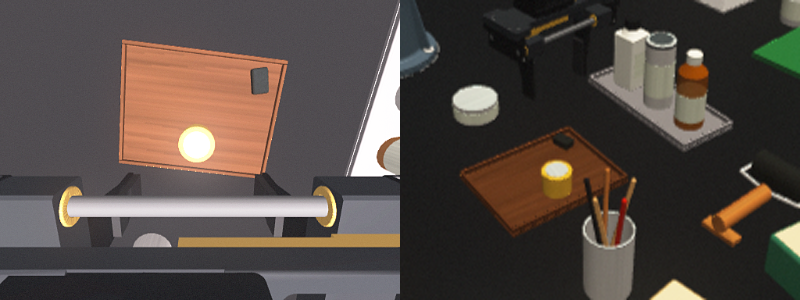

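The can and both bottles stand upright in the tray, and the tin is untouched at (584,12.7) mm. Descending onto the tin.

>>> {"fn": "move_arm", "kwargs": {
  "commands": [
    {"hand": 8.7, "travel": [0, -0.08, 2.5], "twist": [0, 0, 0]},
    {"hand": 8.7, "travel": [0, 0, 3.5], "twist": [0, 0, 0]},
    {"hand": 8.7, "travel": [0, 0, 3.5], "twist": [0, 0, 0]},
    {"hand": 8.7, "travel": [0, 0, 2.5], "twist": [0, 0, 0]},
    {"hand": 8.7, "travel": [0, 0, 1], "twist": [0, 0, 0]}
  ]
}}

```text
time: 28.12
position: [0.5814, 0.0131, 0.0191]
tool_rot: [-0.031, 1.0, 0.001, -0.003]
ft_force: [-0.3, -0.4, -0.5]
grip_width: 0.0872
grip_force: 0.0
```

>>> {"fn": "move_arm", "kwargs": {
  "commands": [
    {"hand": 8.7, "travel": [0, 0, 0.5], "twist": [0, 0, 0]},
    {"hand": 8.7, "travel": [0, 0, 0.5], "twist": [0, 0, 0]},
    {"hand": 8.7, "travel": [0, 0, 0.4], "twist": [0, 0, 0]},
    {"hand": 8.7, "travel": [0, 0, 0.3], "twist": [0, 0, 0]},
    {"hand": 8.7, "travel": [0, 0, 0.2], "twist": [0, 0, 0]}
  ]
}}

```text
time: 28.53
position: [0.5851, 0.0124, 0.0045]
tool_rot: [-0.031, 1.0, -0.0, 0.001]
ft_force: [-0.2, 0.5, 0.2]
grip_width: 0.0869
grip_force: 0.0
```

>>> {"fn": "move_arm", "kwargs": {
  "commands": [
    {"hand": 8.7, "travel": [0, 0, 0.2], "twist": [0, 0, 0]},
    {"hand": 8.7, "travel": [0, 0, 0.2], "twist": [0, 0, 0]},
    {"hand": 8.7, "travel": [0, 0, 0], "twist": [0, 0, 0]},
    {"hand": 8.7, "travel": [0, 0, 0], "twist": [0, 0, 0]},
    {"hand": 8.7, "travel": [0, 0, 0], "twist": [0, 0, 0]}
  ]
}}

```text
time: 28.95
position: [0.5843, 0.0125, -0.0002]
tool_rot: [-0.031, 1.0, -0.0, 0.0]
ft_force: [-0.2, -0.3, -0.3]
grip_width: 0.0874
grip_force: 0.0
```

```bash
python3 - <<'E'
from h import *
print(obs()["position"],obs()["ft_force"]);go(.584,.0128,-.004,3.6)
s=cam("scene");T=tcp();print(proj(s,np.array([(T@[0,y,-.018,1])[:3] for y in(-.0435,-.0585,.0435,.0585)])))
cv2.imwrite("pics/v5.png",cv2.convertScaleAbs(cv2.resize(s["bgr"][110:210,180:310],(780,600),interpolation=cv2.INTER_CUBIC),alpha=1.5,beta=20))
E
```

```text
[ 5.84261056e-01  1.25104113e-02 -1.87261757e-04] [-0.16499884 -0.28950857 -0.27436926]
twist [-0.    0.02 -0.04] | travel now-axes [0.02 0.03 0.38] | target-axes [0.02 0.03 0.38]
[[230.11192173 193.12763451]
 [225.62125876 195.41214818]
 [254.90974824 180.51235387]
 [258.98180381 178.44079636]]
```

View pics/v5.png

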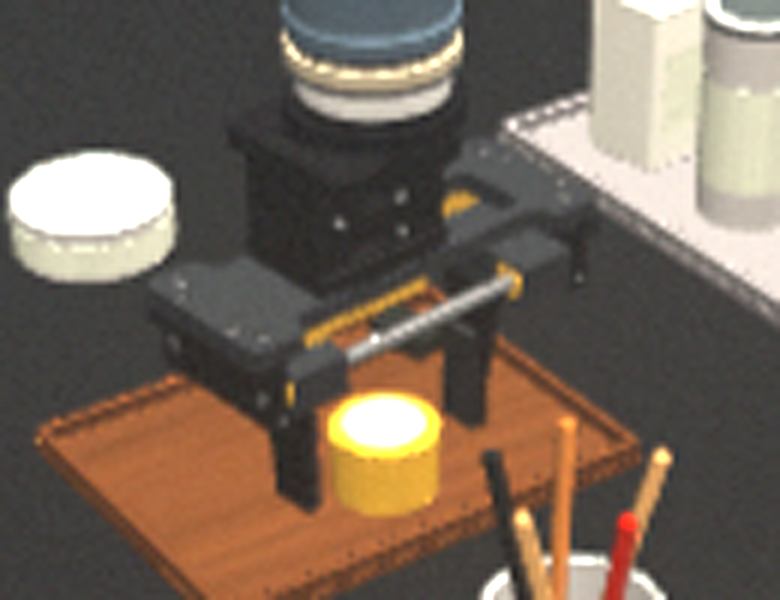

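The fingertips are where I predicted, at z≈18 mm, straddling the tin. I'll go 6 mm lower, then close.

>>> {"fn": "move_arm", "kwargs": {
  "commands": [
    {"hand": 8.7, "travel": [0, 0.03, 0.2], "twist": [0, 0, 0]},
    {"hand": 8.7, "travel": [0, 0, 0.2], "twist": [0, 0, 0]},
    {"hand": 8.7, "travel": [0, 0, 0.2], "twist": [0, 0, 0]},
    {"hand": 8.7, "travel": [0, 0, 0], "twist": [0, 0, 0]},
    {"hand": 4.2, "travel": [0, 0, 0], "twist": [0, 0, 0]}
  ],
  "force": 15
}}

```text
time: 29.42
position: [0.5839, 0.0129, -0.0066]
tool_rot: [-0.031, 1.0, 0.0, -0.0]
ft_force: [0.7, -0.1, 0.3]
grip_width: 0.0849
grip_force: 0.0
```

>>> {"fn": "move_arm", "kwargs": {
  "commands": [
    {"hand": 4.2, "travel": [0, 0, 0], "twist": [0, 0, 0]},
    {"hand": 4.2, "travel": [0, 0, 0], "twist": [0, 0, 0]},
    {"hand": 4.2, "travel": [0, 0, 0], "twist": [0, 0, 0]},
    {"hand": 4.2, "travel": [0, 0, 0], "twist": [0, 0, 0]},
    {"hand": 4.2, "travel": [0, 0, 0], "twist": [0, 0, 0]}
  ]
}}

```text
time: 29.83
position: [0.5842, 0.0128, -0.0063]
tool_rot: [-0.031, 1.0, -0.0, 0.0]
ft_force: [-0.4, -0.4, -0.3]
grip_width: 0.0548
grip_force: 0.0
```

>>> {"fn": "move_arm", "kwargs": {
  "commands": [
    {"hand": 4.2, "travel": [0, 0, 0], "twist": [0, 0, 0]},
    {"hand": 4.2, "travel": [0, 0, 0], "twist": [0, 0, 0]},
    {"hand": 4.2, "travel": [0, 0, 0], "twist": [0, 0, 0]},
    {"hand": 4.2, "travel": [0, 0, 0], "twist": [0, 0, 0]},
    {"hand": 4.2, "travel": [0, 0, 0], "twist": [0, 0, 0]}
  ]
}}

```text
time: 30.25
position: [0.5841, 0.0129, -0.0063]
tool_rot: [-0.031, 1.0, 0.0, 0.0]
ft_force: [-0.6, 0.8, 0.7]
grip_width: 0.0475
grip_force: 15.0
```

```bash
python3 - <<'E'
from h import *
o=obs();print(o["position"],o["ft_force"],o["grip_width"],o["grip_force"]);go(.5095,-.3403,.08,3.6)
E
```

```text
[ 0.58414119  0.01285769 -0.00631303] [-0.56376659  0.84605365  0.66951499] 0.047494161219966406 14.999988048803061
twist [ 0.    0.   -0.04] | travel now-axes [  9.64 -34.78  -8.63] | target-axes [  9.67 -34.78  -8.63]
```

>>> {"fn": "move_arm", "kwargs": {
  "commands": [
    {"hand": 4.2, "travel": [0, 0, -1], "twist": [0, 0, 0]},
    {"hand": 4.2, "travel": [0, 0, -2.5], "twist": [0, 0, 0]},
    {"hand": 4.2, "travel": [0, 0, -3.1], "twist": [0, 0, 0]},
    {"hand": 4.2, "travel": [0, 0, -2], "twist": [0, 0, 0]},
    {"hand": 4.2, "travel": [0.4, -1.5, 0], "twist": [0, 0, 0]}
  ]
}}

```text
time: 30.67
position: [0.5846, -0.001, 0.0847]
tool_rot: [-0.032, 0.999, -0.001, 0.005]
ft_force: [-0.2, 0.0, -0.3]
grip_width: 0.0474
grip_force: 15.0
```

>>> {"fn": "move_arm", "kwargs": {
  "commands": [
    {"hand": 4.2, "travel": [0.8, -3, 0], "twist": [0, 0, 0]},
    {"hand": 4.2, "travel": [1.08, -3.9, 0], "twist": [0, 0, 0]},
    {"hand": 4.2, "travel": [1.08, -3.9, 0], "twist": [0, 0, 0]},
    {"hand": 4.2, "travel": [1.08, -3.9, 0], "twist": [0, 0, 0]},
    {"hand": 4.2, "travel": [1.08, -3.9, 0], "twist": [0, 0, 0]}
  ]
}}

```text
time: 31.08
position: [0.5409, -0.1927, 0.0803]
tool_rot: [-0.031, 1.0, -0.0, 0.0]
ft_force: [0.2, -0.0, -0.7]
grip_width: 0.0477
grip_force: 15.0
```

>>> {"fn": "move_arm", "kwargs": {
  "commands": [
    {"hand": 4.2, "travel": [1.08, -3.9, 0], "twist": [0, 0, 0]},
    {"hand": 4.2, "travel": [1.08, -3.9, 0], "twist": [0, 0, 0]},
    {"hand": 4.2, "travel": [1.08, -3.9, 0], "twist": [0, 0, 0]},
    {"hand": 4.2, "travel": [0.6, -2, 0], "twist": [0, 0, 0]},
    {"hand": 4.2, "travel": [0.3, -1, 0], "twist": [0, 0, 0]}
  ]
}}

```text
time: 31.5
position: [0.5086, -0.3447, 0.0803]
tool_rot: [-0.029, 1.0, -0.001, 0.001]
ft_force: [0.0, -0.4, -0.8]
grip_width: 0.0474
grip_force: 15.0
```

>>> {"fn": "move_arm", "kwargs": {
  "commands": [
    {"hand": 4.2, "travel": [0, 0, 0], "twist": [0, 0, 0]},
    {"hand": 4.2, "travel": [0, 0, 0], "twist": [0, 0, 0]},
    {"hand": 4.2, "travel": [0, 0, 0], "twist": [0, 0, 0]},
    {"hand": 4.2, "travel": [0, 0, 0], "twist": [0, 0, 0]},
    {"hand": 4.2, "travel": [0, 0, 0], "twist": [0, 0, 0]}
  ]
}}

```text
time: 31.92
position: [0.5097, -0.3385, 0.0797]
tool_rot: [-0.032, 0.999, 0.0, -0.0]
ft_force: [0.2, -0.0, -0.7]
grip_width: 0.0477
grip_force: 15.0
```

>>> {"fn": "move_arm", "kwargs": {
  "commands": [
    {"hand": 4.2, "travel": [0, 0, 2.5], "twist": [0, 0, 0]},
    {"hand": 4.2, "travel": [0, 0, 2.5], "twist": [0, 0, 0]},
    {"hand": 4.2, "travel": [0, 0, 1.6], "twist": [0, 0, 0]},
    {"hand": 4.2, "travel": [0, 0, 0.8], "twist": [0, 0, 0]},
    {"hand": 4.2, "travel": [0, 0, 0.4], "twist": [0, 0, 0]}
  ]
}}

```text
time: 32.33
position: [0.509, -0.339, 0.0003]
tool_rot: [-0.032, 0.999, 0.001, -0.001]
ft_force: [0.0, 1.6, -0.2]
grip_width: 0.0476
grip_force: 15.0
```

>>> {"fn": "move_arm", "kwargs": {
  "commands": [
    {"hand": 4.2, "travel": [0, 0, 0], "twist": [0, 0, 0]},
    {"hand": 4.2, "travel": [0, 0, 0], "twist": [0, 0, 0]},
    {"hand": 4.2, "travel": [0, 0, 0], "twist": [0, 0, 0]},
    {"hand": 4.2, "travel": [0, 0, 0], "twist": [0, 0, 0]},
    {"hand": 4.2, "travel": [0, 0, 0], "twist": [0, 0, 0]}
  ]
}}

```text
time: 32.75
position: [0.5098, -0.341, 0.0026]
tool_rot: [-0.031, 1.0, -0.001, 0.001]
ft_force: [0.3, -0.0, -1.0]
grip_width: 0.0478
grip_force: 15.0
```

```bash
python3 - <<'E'
from seg import *
o=obs();print(o["position"],o["ft_force"],o["grip_width"]);go(.5095,-.3403,-.0073,3.6)
w=cam("wrist");h=cv2.cvtColor(w["bgr"],cv2.COLOR_BGR2HSV);H,S,V=[h[...,i].astype(int) for i in range(3)]
print(proj(w,[.5095,-.3403,.004]))
cv2.imwrite("pics/v6.png",w["bgr"][60:260,130:380])
E
```

```text
[ 0.50984588 -0.34096629  0.00262888] [ 0.25940389 -0.03413769 -0.9720537 ] 0.04783625980249901
twist [-0.08  0.07 -0.03] | travel now-axes [0.03 0.07 0.99] | target-axes [0.03 0.07 0.99]
[[254.68182512 224.28641123]]
```

View pics/v6.png

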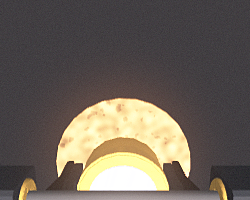

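>>> {"fn": "move_arm", "kwargs": {
  "commands": [
    {"hand": 4.2, "travel": [0, 0, 0.2], "twist": [0, 0, 0]},
    {"hand": 4.2, "travel": [0, 0, 0.25], "twist": [0, 0, 0]},
    {"hand": 4.2, "travel": [0, 0, 0.2], "twist": [0, 0, 0]},
    {"hand": 4.2, "travel": [0, 0, 0.1], "twist": [0, 0, 0]},
    {"hand": 4.2, "travel": [0, 0, 0.05], "twist": [0, 0, 0]}
  ]
}}

```text
time: 33.22
position: [0.5091, -0.3403, -0.0068]
tool_rot: [-0.031, 1.0, 0.0, -0.0]
ft_force: [0.1, -0.2, -1.2]
grip_width: 0.0476
grip_force: 15.0
```

>>> {"fn": "move_arm", "kwargs": {
  "commands": [
    {"hand": 4.2, "travel": [0, 0, 0.05], "twist": [0, 0, 0]},
    {"hand": 4.2, "travel": [0, 0, 0.03], "twist": [0, 0, 0]},
    {"hand": 4.2, "travel": [0, 0, 0], "twist": [0, 0, 0]},
    {"hand": 4.2, "travel": [0, 0, 0], "twist": [0, 0, 0]},
    {"hand": 4.2, "travel": [0, 0, 0], "twist": [0, 0, 0]}
  ]
}}

```text
time: 33.63
position: [0.5094, -0.3405, -0.0071]
tool_rot: [-0.031, 1.0, -0.0, 0.0]
ft_force: [0.3, 0.0, -0.9]
grip_width: 0.0474
grip_force: 15.0
```

```bash
python3 - <<'E'
from h import *
F=[]
for _ in range(4):F.append(obs()["ft_force"]);robot.camera("top")
print(obs()["position"],np.mean(F,0));go(.5095,-.3403,-.0073,3.6)
E
```

```text
[ 0.50934007 -0.34049891 -0.00711174] [ 0.19615507 -0.07454996 -0.91355568]
twist [-0.    0.   -0.04] | travel now-axes [-0.02  0.02  0.02] | target-axes [-0.02  0.02  0.02]
```

Weight is still on the fingers (-0.9 N), so I'll lower in tenths of a millimetre until it is supported.

>>> {"fn": "move_arm", "kwargs": {
  "commands": [
    {"hand": 4.2, "travel": [0, 0, 0.03], "twist": [0, 0, 0]},
    {"hand": 4.2, "travel": [0, 0, 0], "twist": [0, 0, 0]},
    {"hand": 4.2, "travel": [0, 0, 0.02], "twist": [0, 0, 0]},
    {"hand": 4.2, "travel": [0, 0, 0], "twist": [0, 0, 0]},
    {"hand": 4.2, "travel": [0, 0, 0], "twist": [0, 0, 0]}
  ]
}}

```text
time: 34.25
position: [0.5094, -0.3405, -0.0073]
tool_rot: [-0.031, 1.0, -0.0, 0.0]
ft_force: [-1.0, 0.4, 3.1]
grip_width: 0.0477
grip_force: 15.0
```

```bash
python3 - <<'E'
from h import *
F=[]
for _ in range(4):F.append(obs()["ft_force"]);robot.camera("top")
print(obs()["position"],np.mean(F,0))
E
```

```text
[ 0.5093575  -0.340542   -0.00733671] [-0.7732264   0.46383039  3.69011549]
```

The tin is on the mat. Releasing it and heading back to the can.

>>> {"fn": "move_arm", "kwargs": {
  "commands": [
    {"hand": 8.7, "travel": [0, 0, 0], "twist": [0, 0, 0]},
    {"hand": 8.7, "travel": [0, 0, 0], "twist": [0, 0, 0]},
    {"hand": 8.7, "travel": [0, 0, 0], "twist": [0, 0, 0]},
    {"hand": 8.7, "travel": [0, 0, 0], "twist": [0, 0, 0]},
    {"hand": 8.7, "travel": [0, 0, 0], "twist": [0, 0, 0]}
  ]
}}

```text
time: 34.87
position: [0.5093, -0.3404, -0.0079]
tool_rot: [-0.031, 1.0, 0.0, -0.0]
ft_force: [0.1, 0.4, 0.2]
grip_width: 0.0734
grip_force: 0.0
```

>>> {"fn": "move_arm", "kwargs": {
  "commands": [
    {"hand": 8.7, "travel": [0, 0, -1], "twist": [0, 0, 0]},
    {"hand": 8.7, "travel": [0, 0, -3], "twist": [0, 0, 0]},
    {"hand": 8.7, "travel": [0, 0, -4], "twist": [0, 0, 0]},
    {"hand": 8.7, "travel": [0, 0, -4], "twist": [0, 0, 0]},
    {"hand": 8.7, "travel": [0, 0, -4], "twist": [0, 0, 0]}
  ]
}}

```text
time: 35.28
position: [0.5089, -0.3401, 0.1544]
tool_rot: [-0.031, 1.0, 0.0, -0.0]
ft_force: [0.4, -0.6, -0.5]
grip_width: 0.0867
grip_force: 0.0
```

>>> {"fn": "move_arm", "kwargs": {
  "commands": [
    {"hand": 8.7, "travel": [-0.1, 1.6, 0], "twist": [0, 0, 0]},
    {"hand": 8.7, "travel": [-0.2, 4, 0], "twist": [0, 0, 0]},
    {"hand": 8.7, "travel": [-0.2, 4, 0], "twist": [0, 0, 0]},
    {"hand": 8.7, "travel": [-0.2, 4, 0], "twist": [0, 0, 0]},
    {"hand": 8.7, "travel": [-0.2, 4, 0], "twist": [0, 0, 0]}
  ]
}}

```text
time: 35.7
position: [0.507, -0.1626, 0.153]
tool_rot: [-0.031, 1.0, -0.0, 0.001]
ft_force: [0.6, 0.3, -0.5]
grip_width: 0.0871
grip_force: 0.0
```

>>> {"fn": "move_arm", "kwargs": {
  "commands": [
    {"hand": 8.7, "travel": [-0.2, 4, 0], "twist": [0, 0, 0]},
    {"hand": 8.7, "travel": [-0.2, 4, 0], "twist": [0, 0, 0]},
    {"hand": 8.7, "travel": [-0.2, 4, 0], "twist": [0, 0, 0]},
    {"hand": 8.7, "travel": [-0.2, 4, 0], "twist": [0, 0, 0]},
    {"hand": 8.7, "travel": [-0.2, 4, 0], "twist": [0, 0, 0]}
  ]
}}

```text
time: 36.12
position: [0.5046, 0.0379, 0.153]
tool_rot: [-0.031, 1.0, -0.0, 0.001]
ft_force: [0.8, 0.3, 0.3]
grip_width: 0.0869
grip_force: 0.0
```

>>> {"fn": "move_arm", "kwargs": {
  "commands": [
    {"hand": 8.7, "travel": [-0.2, 4, 0], "twist": [0, 0, 0]},
    {"hand": 8.7, "travel": [-0.2, 4, 0], "twist": [0, 0, 0]},
    {"hand": 8.7, "travel": [-0.2, 4, 0], "twist": [0, 0, 0]},
    {"hand": 8.7, "travel": [-0.2, 4, 0], "twist": [0, 0, 0]},
    {"hand": 8.7, "travel": [-0.2, 4, 0], "twist": [0, 0, 0]}
  ]
}}

```text
time: 36.53
position: [0.502, 0.2383, 0.153]
tool_rot: [-0.031, 1.0, 0.0, 0.0]
ft_force: [0.5, -0.3, -0.6]
grip_width: 0.0871
grip_force: 0.0
```

>>> {"fn": "move_arm", "kwargs": {
  "commands": [
    {"hand": 8.7, "travel": [-0.2, 4, 0], "twist": [0, 0, 0]},
    {"hand": 8.7, "travel": [-0.2, 2.7, 0], "twist": [0, 0, 0]},
    {"hand": 8.7, "travel": [0, 1.2, 0], "twist": [0, 0, 0]},
    {"hand": 8.7, "travel": [0, 0, 0], "twist": [0, 0, 0]},
    {"hand": 8.7, "travel": [0, 0, 0], "twist": [0, 0, 0]}
  ]
}}

```text
time: 36.95
position: [0.501, 0.3149, 0.1523]
tool_rot: [-0.032, 0.999, -0.001, -0.0]
ft_force: [0.2, -0.1, 0.6]
grip_width: 0.0868
grip_force: 0.0
```

```bash
python3 - <<'E'
from seg import *
t=cam("top");h=cv2.cvtColor(t["bgr"],cv2.COLOR_BGR2HSV);H,S,V=[h[...,i].astype(int) for i in range(3)]
p=proj(t,[.5094,-.3405,.038])[0]
print("tin steel",disc(t,(V>150)&(S<60),p,.038,8),"gold",disc(t,(H>18)&(H<35)&(S>120)&(V>150),p,.038,8))
print("pos",obs()["position"],obs()["ft_force"]);go(.5010,.3157,.0519,3.6)
E
```

```text
tin steel [ 508.6 -340.7  508.6 -340.9   35.6] gold [ 510.1 -340.1  513.3 -339.7   61.4]
pos [0.50117166 0.31400501 0.15229464] [-0.14549639 -0.36705781  0.11714271]
twist [-0.07 -0.05 -0.04] | travel now-axes [-0.    0.18 10.04] | target-axes [1.000e-02 1.700e-01 1.004e+01]
```

The tin sits within 0.3 mm of the mat centre. Descending on the can.

>>> {"fn": "move_arm", "kwargs": {
  "commands": [
    {"hand": 8.7, "travel": [0, 0.03, 2.5], "twist": [0, 0, 0]},
    {"hand": 8.7, "travel": [0, 0, 3], "twist": [0, 0, 0]},
    {"hand": 8.7, "travel": [0, 0, 2.5], "twist": [0, 0, 0]},
    {"hand": 8.7, "travel": [0, 0, 1.3], "twist": [0, 0, 0]},
    {"hand": 8.7, "travel": [0, 0, 0.7], "twist": [0, 0, 0]}
  ]
}}

```text
time: 37.42
position: [0.5003, 0.3126, 0.0502]
tool_rot: [-0.03, 1.0, -0.001, -0.002]
ft_force: [-0.1, -0.0, -0.1]
grip_width: 0.0873
grip_force: 0.0
```

>>> {"fn": "move_arm", "kwargs": {
  "commands": [
    {"hand": 8.7, "travel": [0, 0, 0], "twist": [0, 0, 0]},
    {"hand": 8.7, "travel": [0, 0, 0], "twist": [0, 0, 0]},
    {"hand": 8.7, "travel": [0, 0, 0], "twist": [0, 0, 0]},
    {"hand": 8.7, "travel": [0, 0, 0], "twist": [0, 0, 0]},
    {"hand": 8.7, "travel": [0, 0, 0], "twist": [0, 0, 0]}
  ]
}}

```text
time: 37.83
position: [0.5023, 0.3158, 0.0536]
tool_rot: [-0.031, 1.0, 0.0, 0.001]
ft_force: [-0.4, 0.6, 1.0]
grip_width: 0.087
grip_force: 0.0
```

>>> {"fn": "move_arm", "kwargs": {
  "commands": [
    {"hand": 8.7, "travel": [0, 0, 0], "twist": [0, 0, 0]},
    {"hand": 8.7, "travel": [0, 0, 0], "twist": [0, 0, 0]},
    {"hand": 8.7, "travel": [0, 0, 0], "twist": [0, 0, 0]},
    {"hand": 8.7, "travel": [0, 0, 0], "twist": [0, 0, 0]},
    {"hand": 8.7, "travel": [0, 0, 0], "twist": [0, 0, 0]}
  ]
}}

```text
time: 38.25
position: [0.5015, 0.3157, 0.0524]
tool_rot: [-0.031, 1.0, -0.0, -0.0]
ft_force: [0.2, 0.7, 0.1]
grip_width: 0.0872
grip_force: 0.0
```

```bash
python3 - <<'E'
from h import *
print("pos",obs()["position"],obs()["ft_force"]);go(.5010,.3157,.0519,3.56)
E
```

```text
pos [0.50148268 0.31568168 0.05236178] [0.21937451 0.71218084 0.11915428]
twist [-0.   -0.    0.01] | travel now-axes [0.05 0.   0.05] | target-axes [0.05 0.   0.05]
```

Within 0.5 mm, so correct that and grip.

>>> {"fn": "move_arm", "kwargs": {
  "commands": [
    {"hand": 8.7, "travel": [0.05, 0, 0.04], "twist": [0, 0, 0]},
    {"hand": 8.7, "travel": [0, 0, 0], "twist": [0, 0, 0]},
    {"hand": 5.0, "travel": [0, 0, 0], "twist": [0, 0, 0]},
    {"hand": 5.0, "travel": [0, 0, 0], "twist": [0, 0, 0]},
    {"hand": 5.0, "travel": [0, 0, 0], "twist": [0, 0, 0]}
  ],
  "force": 25
}}

```text
time: 38.67
position: [0.501, 0.3156, 0.0519]
tool_rot: [-0.031, 1.0, -0.0, -0.0]
ft_force: [-0.4, 0.1, -0.7]
grip_width: 0.0738
grip_force: 0.0
```

>>> {"fn": "move_arm", "kwargs": {
  "commands": [
    {"hand": 5.0, "travel": [0, 0, 0], "twist": [0, 0, 0]},
    {"hand": 5.0, "travel": [0, 0, 0], "twist": [0, 0, 0]},
    {"hand": 5.0, "travel": [0, 0, 0], "twist": [0, 0, 0]},
    {"hand": 5.0, "travel": [0, 0, 0], "twist": [0, 0, 0]},
    {"hand": 5.0, "travel": [0, 0, 0], "twist": [0, 0, 0]}
  ]
}}

```text
time: 39.08
position: [0.5011, 0.3157, 0.0519]
tool_rot: [-0.031, 1.0, 0.0, 0.0]
ft_force: [-0.1, 0.9, 1.0]
grip_width: 0.0556
grip_force: 25.0
```

>>> {"fn": "move_arm", "kwargs": {
  "commands": [
    {"hand": 5.0, "travel": [0, 0, 0], "twist": [0, 0, 0]},
    {"hand": 5.0, "travel": [0, 0, 0], "twist": [0, 0, 0]}
  ]
}}

```text
time: 39.25
position: [0.5011, 0.3157, 0.0519]
tool_rot: [-0.031, 1.0, 0.0, 0.0]
ft_force: [-0.6, 0.3, 0.0]
grip_width: 0.0556
grip_force: 25.0
```

```bash
python3 - <<'E'
from h import *
o=obs();print("pos",o["position"],o["grip_width"],o["grip_force"]);go(.5812,-.0539,.143,3.56)
E
```

```text
pos [0.5010574  0.31566982 0.05194917] 0.05555949345917835 24.998238352127373
twist [0.01 0.   0.  ] | travel now-axes [ -5.7  -37.38  -9.11] | target-axes [ -5.7  -37.38  -9.11]
```

>>> {"fn": "move_arm", "kwargs": {
  "commands": [
    {"hand": 5.0, "travel": [0, 0, -1], "twist": [0, 0, 0]},
    {"hand": 5.0, "travel": [0, 0, -2.5], "twist": [0, 0, 0]},
    {"hand": 5.0, "travel": [0, 0, -3.5], "twist": [0, 0, 0]},
    {"hand": 5.0, "travel": [0, 0, -2.1], "twist": [0, 0, 0]},
    {"hand": 5.0, "travel": [-0.2, -1.4, 0], "twist": [0, 0, 0]}
  ]
}}

```text
time: 39.67
position: [0.5066, 0.3047, 0.1479]
tool_rot: [-0.032, 0.999, 0.002, 0.005]
ft_force: [2.1, 0.3, -4.9]
grip_width: 0.0556
grip_force: 25.0
```

>>> {"fn": "move_arm", "kwargs": {
  "commands": [
    {"hand": 5.0, "travel": [-0.5, -3, 0], "twist": [0, 0, 0]},
    {"hand": 5.0, "travel": [-0.6, -4, 0], "twist": [0, 0, 0]},
    {"hand": 5.0, "travel": [-0.6, -4, 0], "twist": [0, 0, 0]},
    {"hand": 5.0, "travel": [-0.6, -4, 0], "twist": [0, 0, 0]},
    {"hand": 5.0, "travel": [-0.6, -4, 0], "twist": [0, 0, 0]}
  ]
}}

```text
time: 40.08
position: [0.5429, 0.1113, 0.1415]
tool_rot: [-0.031, 1.0, -0.0, -0.002]
ft_force: [1.5, 0.5, -4.8]
grip_width: 0.0554
grip_force: 25.0
```

>>> {"fn": "move_arm", "kwargs": {
  "commands": [
    {"hand": 5.0, "travel": [-0.6, -4, 0], "twist": [0, 0, 0]},
    {"hand": 5.0, "travel": [-0.6, -4, 0], "twist": [0, 0, 0]},
    {"hand": 5.0, "travel": [-0.6, -4, 0], "twist": [0, 0, 0]},
    {"hand": 5.0, "travel": [-0.5, -3, 0], "twist": [0, 0, 0]},
    {"hand": 5.0, "travel": [-0.2, -1.5, 0], "twist": [0, 0, 0]}
  ]
}}

```text
time: 40.5
position: [0.5797, -0.0545, 0.1416]
tool_rot: [-0.029, 1.0, -0.001, -0.001]
ft_force: [0.7, 0.3, -3.8]
grip_width: 0.0551
grip_force: 25.0
```

>>> {"fn": "move_arm", "kwargs": {
  "commands": [
    {"hand": 5.0, "travel": [-0.1, -0.48, 0], "twist": [0, 0, 0]},
    {"hand": 5.0, "travel": [0, 0, 0], "twist": [0, 0, 0]},
    {"hand": 5.0, "travel": [0, 0, 0], "twist": [0, 0, 0]},
    {"hand": 5.0, "travel": [0, 0, 0], "twist": [0, 0, 0]},
    {"hand": 5.0, "travel": [0, 0, 0], "twist": [0, 0, 0]}
  ]
}}

```text
time: 40.92
position: [0.5803, -0.052, 0.1427]
tool_rot: [-0.032, 0.999, 0.0, -0.001]
ft_force: [0.2, -0.5, -5.6]
grip_width: 0.0555
grip_force: 25.0
```

>>> {"fn": "move_arm", "kwargs": {
  "commands": [
    {"hand": 5.0, "travel": [0, 0, 2.5], "twist": [0, 0, 0]},
    {"hand": 5.0, "travel": [0, 0, 2.5], "twist": [0, 0, 0]},
    {"hand": 5.0, "travel": [0, 0, 1.8], "twist": [0, 0, 0]},
    {"hand": 5.0, "travel": [0, 0, 1], "twist": [0, 0, 0]},
    {"hand": 5.0, "travel": [0, 0, 0.5], "twist": [0, 0, 0]}
  ]
}}

```text
time: 41.33
position: [0.58, -0.0525, 0.0584]
tool_rot: [-0.032, 0.999, 0.001, -0.001]
ft_force: [-0.4, -0.1, -4.9]
grip_width: 0.0554
grip_force: 25.0
```

>>> {"fn": "move_arm", "kwargs": {
  "commands": [
    {"hand": 5.0, "travel": [0, 0, 0], "twist": [0, 0, 0]},
    {"hand": 5.0, "travel": [0, 0, 0], "twist": [0, 0, 0]},
    {"hand": 5.0, "travel": [0, 0, 0], "twist": [0, 0, 0]},
    {"hand": 5.0, "travel": [0, 0, 0], "twist": [0, 0, 0]},
    {"hand": 5.0, "travel": [0, 0, 0], "twist": [0, 0, 0]}
  ]
}}

```text
time: 41.75
position: [0.5819, -0.0542, 0.061]
tool_rot: [-0.031, 1.0, -0.0, 0.001]
ft_force: [0.2, -0.1, -4.6]
grip_width: 0.0553
grip_force: 25.0
```

>>> {"fn": "move_arm", "kwargs": {
  "commands": [
    {"hand": 5.0, "travel": [0, 0, 0], "twist": [0, 0, 0]},
    {"hand": 5.0, "travel": [0, 0, 0], "twist": [0, 0, 0]},
    {"hand": 5.0, "travel": [0, 0, 0], "twist": [0, 0, 0]},
    {"hand": 5.0, "travel": [0, 0, 0], "twist": [0, 0, 0]},
    {"hand": 5.0, "travel": [0, 0, 0], "twist": [0, 0, 0]}
  ]
}}

```text
time: 42.17
position: [0.5812, -0.054, 0.06]
tool_rot: [-0.031, 1.0, 0.0, -0.0]
ft_force: [0.4, 0.5, -4.2]
grip_width: 0.0559
grip_force: 25.0
```

```bash
python3 - <<'E'
from h import *
o=obs();print("pos",o["position"],o["grip_width"],o["grip_force"]);go(.5812,-.0539,.0519,3.56)
E
```

```text
pos [ 0.58115124 -0.0539973   0.05995879] 0.055862911689622284 24.998020206112415
twist [ 0. -0.  0.] | travel now-axes [-0.01  0.01  0.81] | target-axes [-0.01  0.01  0.81]
```

Spot on. I'll lower 8.3 mm in small steps.

>>> {"fn": "move_arm", "kwargs": {
  "commands": [
    {"hand": 5.0, "travel": [0, 0, 0.15], "twist": [0, 0, 0]},
    {"hand": 5.0, "travel": [0, 0, 0.25], "twist": [0, 0, 0]},
    {"hand": 5.0, "travel": [0, 0, 0.2], "twist": [0, 0, 0]},
    {"hand": 5.0, "travel": [0, 0, 0.1], "twist": [0, 0, 0]},
    {"hand": 5.0, "travel": [0, 0, 0.05], "twist": [0, 0, 0]}
  ]
}}

```text
time: 42.58
position: [0.5809, -0.0539, 0.052]
tool_rot: [-0.031, 1.0, 0.0, -0.0]
ft_force: [-0.3, 0.5, -4.7]
grip_width: 0.0558
grip_force: 25.0
```

>>> {"fn": "move_arm", "kwargs": {
  "commands": [
    {"hand": 5.0, "travel": [0, 0, 0.05], "twist": [0, 0, 0]},
    {"hand": 5.0, "travel": [0, 0, 0.02], "twist": [0, 0, 0]},
    {"hand": 5.0, "travel": [0, 0, 0], "twist": [0, 0, 0]},
    {"hand": 5.0, "travel": [0, 0, 0], "twist": [0, 0, 0]},
    {"hand": 5.0, "travel": [0, 0, 0], "twist": [0, 0, 0]}
  ]
}}

```text
time: 43.0
position: [0.581, -0.0539, 0.052]
tool_rot: [-0.031, 1.0, 0.0, -0.0]
ft_force: [-1.5, 0.9, -0.3]
grip_width: 0.0555
grip_force: 25.0
```

```bash
python3 - <<'E'
from h import *
o=obs();print("pos",o["position"],o["ft_force"]);go(.5812,-.0539,.0519,3.56)
E
```

```text
pos [ 0.58098211 -0.05387158  0.05198466] [-1.49227221  0.88767507 -0.29438316]
twist [ 0.01 -0.01  0.  ] | travel now-axes [-0.02 -0.    0.01] | target-axes [-0.02 -0.    0.01]
```

>>> {"fn": "move_arm", "kwargs": {
  "commands": [
    {"hand": 8.7, "travel": [0, 0, 0], "twist": [0, 0, 0]},
    {"hand": 8.7, "travel": [0, 0, 0], "twist": [0, 0, 0]},
    {"hand": 8.7, "travel": [0, 0, 0], "twist": [0, 0, 0]},
    {"hand": 8.7, "travel": [0, 0, 0], "twist": [0, 0, 0]},
    {"hand": 8.7, "travel": [0, 0, 0], "twist": [0, 0, 0]}
  ]
}}

```text
time: 43.42
position: [0.5817, -0.0541, 0.052]
tool_rot: [-0.031, 1.0, -0.0, 0.001]
ft_force: [-0.7, 0.5, -0.7]
grip_width: 0.0809
grip_force: 0.0
```

>>> {"fn": "move_arm", "kwargs": {
  "commands": [
    {"hand": 8.7, "travel": [0, 0, 0], "twist": [0, 0, 0]},
    {"hand": 8.7, "travel": [0, 0, -2.2], "twist": [0, 0, 0]},
    {"hand": 8.7, "travel": [0, 0, -3.8], "twist": [0, 0, 0]},
    {"hand": 8.7, "travel": [0, 0, -3.8], "twist": [0, 0, 0]},
    {"hand": 8.7, "travel": [-0.1, 1.6, 0], "twist": [0, 0, 0]}
  ]
}}

```text
time: 43.83
position: [0.587, -0.0414, 0.1571]
tool_rot: [-0.03, 1.0, -0.003, 0.007]
ft_force: [1.1, 0.5, 1.0]
grip_width: 0.0874
grip_force: 0.0
```

>>> {"fn": "move_arm", "kwargs": {
  "commands": [
    {"hand": 8.7, "travel": [-0.3, 4, 0], "twist": [0, 0, 0]},
    {"hand": 8.7, "travel": [-0.3, 4, 0], "twist": [0, 0, 0]},
    {"hand": 8.7, "travel": [-0.3, 4, 0], "twist": [0, 0, 0]},
    {"hand": 8.7, "travel": [-0.3, 4, 0], "twist": [0, 0, 0]},
    {"hand": 8.7, "travel": [-0.3, 4, 0], "twist": [0, 0, 0]}
  ]
}}

```text
time: 44.25
position: [0.5835, 0.1643, 0.1499]
tool_rot: [-0.031, 1.0, 0.0, 0.0]
ft_force: [0.8, 0.0, -0.0]
grip_width: 0.087
grip_force: 0.0
```

>>> {"fn": "move_arm", "kwargs": {
  "commands": [
    {"hand": 8.7, "travel": [-0.3, 4, 0], "twist": [0, 0, 0]},
    {"hand": 8.7, "travel": [-0.3, 4, 0], "twist": [0, 0, 0]},
    {"hand": 8.7, "travel": [-0.3, 4, 0], "twist": [0, 0, 0]},
    {"hand": 8.7, "travel": [-0.3, 2, 0], "twist": [0, 0, 0]},
    {"hand": 8.7, "travel": [0, 0.8, 0], "twist": [0, 0, 0]}
  ]
}}

```text
time: 44.67
position: [0.5862, 0.315, 0.1497]
tool_rot: [-0.033, 0.999, 0.001, 0.001]
ft_force: [0.8, -1.5, 0.9]
grip_width: 0.0868
grip_force: 0.0
```

>>> {"fn": "move_arm", "kwargs": {
  "commands": [
    {"hand": 8.7, "travel": [0, 0, 0], "twist": [0, 0, 0]},
    {"hand": 8.7, "travel": [0, 0, 0], "twist": [0, 0, 0]},
    {"hand": 8.7, "travel": [0, 0, 0], "twist": [0, 0, 0]},
    {"hand": 8.7, "travel": [0, 0, 0], "twist": [0, 0, 0]},
    {"hand": 8.7, "travel": [0, 0, 0], "twist": [0, 0, 0]}
  ]
}}

```text
time: 45.08
position: [0.5868, 0.3093, 0.1499]
tool_rot: [-0.03, 1.0, -0.0, -0.0]
ft_force: [0.2, 0.2, -0.3]
grip_width: 0.087
grip_force: 0.0
```

```bash
python3 - <<'E'
from seg import *
import pickle
t0=pickle.load(open("t0.pkl","rb"));s0=pickle.load(open("s0.pkl","rb"))
t=cam("top");s=cam("scene")
for c in(t0,t):
    h=cv2.cvtColor(c["bgr"],cv2.COLOR_BGR2HSV);H,S,V=[h[...,i].astype(int) for i in range(3)]
    print("can rim",disc(c,(V>190)&(S<60),(266,203),.12,14),"inner",disc(c,(V<115)&(V>50)&(S>15)&(H>95)&(H<130),(266,203),.12,12))
print("pos",obs()["position"]);go(.5863,.3114,.0512,3.56)
E
```

```text
can rim [580.2 -53.9 580.3 -53.8  54.2] inner [580.8 -54.  580.8 -53.8  41.4]
can rim [579.8 -54.1 579.9 -54.   54.2] inner [580.  -54.2 580.1 -53.8  40.8]
pos [0.58683028 0.30983833 0.14989808]
twist [-0.01 -0.   -0.1 ] | travel now-axes [0.04 0.16 9.87] | target-axes [0.04 0.16 9.87]
```

The can is back within about 0.6 mm. Next, the round bottle.

>>> {"fn": "move_arm", "kwargs": {
  "commands": [
    {"hand": 8.7, "travel": [0, 0, 2.5], "twist": [0, 0, 0]},
    {"hand": 8.7, "travel": [0, 0, 3], "twist": [0, 0, 0]},
    {"hand": 8.7, "travel": [0, 0, 2.4], "twist": [0, 0, 0]},
    {"hand": 8.7, "travel": [0, 0, 1.3], "twist": [0, 0, 0]},
    {"hand": 8.7, "travel": [0, 0, 0.6], "twist": [0, 0, 0]}
  ]
}}

```text
time: 45.6
position: [0.5851, 0.3101, 0.0493]
tool_rot: [-0.031, 1.0, -0.001, -0.002]
ft_force: [-0.7, 0.7, -0.1]
grip_width: 0.0871
grip_force: 0.0
```

>>> {"fn": "move_arm", "kwargs": {
  "commands": [
    {"hand": 8.7, "travel": [0, 0, 0], "twist": [0, 0, 0]},
    {"hand": 8.7, "travel": [0, 0, 0], "twist": [0, 0, 0]},
    {"hand": 8.7, "travel": [0, 0, 0], "twist": [0, 0, 0]},
    {"hand": 8.7, "travel": [0, 0, 0], "twist": [0, 0, 0]},
    {"hand": 8.7, "travel": [0, 0, 0], "twist": [0, 0, 0]}
  ]
}}

```text
time: 46.02
position: [0.5874, 0.3114, 0.0532]
tool_rot: [-0.031, 1.0, 0.0, 0.001]
ft_force: [-0.4, -1.2, 0.1]
grip_width: 0.0872
grip_force: 0.0
```

>>> {"fn": "move_arm", "kwargs": {
  "commands": [
    {"hand": 8.7, "travel": [0, 0, 0], "twist": [0, 0, 0]},
    {"hand": 8.7, "travel": [0, 0, 0], "twist": [0, 0, 0]},
    {"hand": 8.7, "travel": [0, 0, 0], "twist": [0, 0, 0]},
    {"hand": 8.7, "travel": [0, 0, 0], "twist": [0, 0, 0]},
    {"hand": 8.7, "travel": [0, 0, 0], "twist": [0, 0, 0]}
  ]
}}

```text
time: 46.43
position: [0.5865, 0.3111, 0.0518]
tool_rot: [-0.031, 1.0, -0.0, -0.0]
ft_force: [-0.2, -0.1, 0.0]
grip_width: 0.0871
grip_force: 0.0
```

```bash
python3 - <<'E'
from h import *
print("pos",obs()["position"]);go(.5862,.3114,.0512,3.56)
E
```

```text
pos [0.58645997 0.31106113 0.05175618]
twist [-0. -0.  0.] | travel now-axes [0.02 0.04 0.06] | target-axes [0.02 0.04 0.06]
```

>>> {"fn": "move_arm", "kwargs": {
  "commands": [
    {"hand": 8.7, "travel": [0.02, 0.03, 0.05], "twist": [0, 0, 0]},
    {"hand": 8.7, "travel": [0, 0, 0], "twist": [0, 0, 0]},
    {"hand": 4.8, "travel": [0, 0, 0], "twist": [0, 0, 0]},
    {"hand": 4.8, "travel": [0, 0, 0], "twist": [0, 0, 0]},
    {"hand": 4.8, "travel": [0, 0, 0], "twist": [0, 0, 0]}
  ]
}}

```text
time: 46.85
position: [0.5862, 0.3113, 0.0512]
tool_rot: [-0.031, 1.0, -0.0, -0.0]
ft_force: [0.6, 0.8, -0.6]
grip_width: 0.0745
grip_force: 0.0
```

>>> {"fn": "move_arm", "kwargs": {
  "commands": [
    {"hand": 4.8, "travel": [0, 0, 0], "twist": [0, 0, 0]},
    {"hand": 4.8, "travel": [0, 0, 0], "twist": [0, 0, 0]},
    {"hand": 4.8, "travel": [0, 0, 0], "twist": [0, 0, 0]},
    {"hand": 4.8, "travel": [0, 0, 0], "twist": [0, 0, 0]},
    {"hand": 4.8, "travel": [0, 0, 0], "twist": [0, 0, 0]}
  ]
}}

```text
time: 47.27
position: [0.5863, 0.3115, 0.0512]
tool_rot: [-0.031, 1.0, 0.0, 0.0]
ft_force: [0.1, 0.3, -0.4]
grip_width: 0.0537
grip_force: 25.0
```

>>> {"fn": "move_arm", "kwargs": {
  "commands": [
    {"hand": 4.8, "travel": [0, 0, 0], "twist": [0, 0, 0]},
    {"hand": 4.8, "travel": [0, 0, 0], "twist": [0, 0, 0]}
  ]
}}

```text
time: 47.43
position: [0.5863, 0.3115, 0.0513]
tool_rot: [-0.031, 1.0, 0.0, 0.0]
ft_force: [-0.2, 0.0, -0.1]
grip_width: 0.0537
grip_force: 25.0
```

```bash
python3 - <<'E'
from h import *
o=obs();print("pos",o["position"],o["grip_width"],o["grip_force"]);go(.5821,.0760,.143,3.56)
E
```

```text
pos [0.58628899 0.31145557 0.05126447] 0.05370027292219236 24.999313694424927
twist [0.01 0.01 0.  ] | travel now-axes [  1.88 -23.47  -9.18] | target-axes [  1.88 -23.47  -9.17]
```

>>> {"fn": "move_arm", "kwargs": {
  "commands": [
    {"hand": 4.8, "travel": [0, 0, -1], "twist": [0, 0, 0]},
    {"hand": 4.8, "travel": [0, 0, -2.5], "twist": [0, 0, 0]},
    {"hand": 4.8, "travel": [0, 0, -3.5], "twist": [0, 0, 0]},
    {"hand": 4.8, "travel": [0, 0, -2.17], "twist": [0, 0, 0]},
    {"hand": 4.8, "travel": [0.06, -1, 0], "twist": [0, 0, 0]}
  ]
}}

```text
time: 47.85
position: [0.59, 0.304, 0.1489]
tool_rot: [-0.032, 0.999, 0.002, 0.006]
ft_force: [2.1, -0.1, -2.6]
grip_width: 0.0534
grip_force: 25.0
```

>>> {"fn": "move_arm", "kwargs": {
  "commands": [
    {"hand": 4.8, "travel": [0.2, -2.5, 0], "twist": [0, 0, 0]},
    {"hand": 4.8, "travel": [0.3, -3.8, 0], "twist": [0, 0, 0]},
    {"hand": 4.8, "travel": [0.3, -3.8, 0], "twist": [0, 0, 0]},
    {"hand": 4.8, "travel": [0.3, -3.8, 0], "twist": [0, 0, 0]},
    {"hand": 4.8, "travel": [0.3, -3.8, 0], "twist": [0, 0, 0]}
  ]
}}

```text
time: 48.27
position: [0.5811, 0.1215, 0.1412]
tool_rot: [-0.031, 1.0, -0.0, -0.002]
ft_force: [0.3, -0.4, -2.8]
grip_width: 0.0538
grip_force: 25.0
```

>>> {"fn": "move_arm", "kwargs": {
  "commands": [
    {"hand": 4.8, "travel": [0.2, -2.5, 0], "twist": [0, 0, 0]},
    {"hand": 4.8, "travel": [0.14, -1.7, 0], "twist": [0, 0, 0]},
    {"hand": 4.8, "travel": [0.08, -0.57, 0], "twist": [0, 0, 0]},
    {"hand": 4.8, "travel": [0, 0, 0], "twist": [0, 0, 0]},
    {"hand": 4.8, "travel": [0, 0, 0], "twist": [0, 0, 0]}
  ]
}}

```text
time: 48.68
position: [0.5812, 0.0762, 0.1421]
tool_rot: [-0.031, 1.0, 0.0, -0.001]
ft_force: [0.6, 0.9, -3.8]
grip_width: 0.0534
grip_force: 25.0
```

>>> {"fn": "move_arm", "kwargs": {
  "commands": [
    {"hand": 4.8, "travel": [0, 0, 2.5], "twist": [0, 0, 0]},
    {"hand": 4.8, "travel": [0, 0, 2.5], "twist": [0, 0, 0]},
    {"hand": 4.8, "travel": [0, 0, 1.8], "twist": [0, 0, 0]},
    {"hand": 4.8, "travel": [0, 0, 1], "twist": [0, 0, 0]},
    {"hand": 4.8, "travel": [0, 0, 0.5], "twist": [0, 0, 0]}
  ]
}}

```text
time: 49.1
position: [0.5807, 0.0775, 0.0581]
tool_rot: [-0.032, 0.999, 0.0, -0.002]
ft_force: [-1.0, 0.1, -2.9]
grip_width: 0.0533
grip_force: 25.0
```

>>> {"fn": "move_arm", "kwargs": {
  "commands": [
    {"hand": 4.8, "travel": [0, 0, 0], "twist": [0, 0, 0]},
    {"hand": 4.8, "travel": [0, 0, 0], "twist": [0, 0, 0]},
    {"hand": 4.8, "travel": [0, 0, 0], "twist": [0, 0, 0]},
    {"hand": 4.8, "travel": [0, 0, 0], "twist": [0, 0, 0]},
    {"hand": 4.8, "travel": [0, 0, 0], "twist": [0, 0, 0]}
  ]
}}

```text
time: 49.52
position: [0.5829, 0.0759, 0.061]
tool_rot: [-0.031, 1.0, -0.0, 0.001]
ft_force: [-0.1, -0.1, -2.9]
grip_width: 0.0534
grip_force: 25.0
```

>>> {"fn": "move_arm", "kwargs": {
  "commands": [
    {"hand": 4.8, "travel": [0, 0, 0], "twist": [0, 0, 0]},
    {"hand": 4.8, "travel": [0, 0, 0], "twist": [0, 0, 0]},
    {"hand": 4.8, "travel": [0, 0, 0], "twist": [0, 0, 0]},
    {"hand": 4.8, "travel": [0, 0, 0], "twist": [0, 0, 0]},
    {"hand": 4.8, "travel": [0, 0, 0], "twist": [0, 0, 0]}
  ]
}}

```text
time: 49.93
position: [0.5821, 0.0759, 0.06]
tool_rot: [-0.031, 1.0, 0.0, -0.0]
ft_force: [-0.1, 0.4, -3.1]
grip_width: 0.0533
grip_force: 25.0
```

```bash
python3 - <<'E'
from h import *
o=obs();print("pos",o["position"],o["grip_width"],o["grip_force"]);go(.5821,.0760,.0513,3.56)
E
```

```text
pos [0.58209234 0.07588799 0.05997683] 0.053345048103447826 24.99954574741423
twist [ 0. -0. -0.] | travel now-axes [-0.    0.01  0.87] | target-axes [-0.    0.01  0.87]
```

>>> {"fn": "move_arm", "kwargs": {
  "commands": [
    {"hand": 4.8, "travel": [0, 0.01, 0.15], "twist": [0, 0, 0]},
    {"hand": 4.8, "travel": [0, 0, 0.25], "twist": [0, 0, 0]},
    {"hand": 4.8, "travel": [0, 0, 0.2], "twist": [0, 0, 0]},
    {"hand": 4.8, "travel": [0, 0, 0.1], "twist": [0, 0, 0]},
    {"hand": 4.8, "travel": [0, 0, 0.08], "twist": [0, 0, 0]}
  ]
}}

```text
time: 50.35
position: [0.5819, 0.0761, 0.0518]
tool_rot: [-0.031, 1.0, 0.0, -0.0]
ft_force: [-0.7, -0.8, -3.0]
grip_width: 0.0535
grip_force: 25.0
```

>>> {"fn": "move_arm", "kwargs": {
  "commands": [
    {"hand": 4.8, "travel": [0, 0, 0.05], "twist": [0, 0, 0]},
    {"hand": 4.8, "travel": [0, 0, 0.04], "twist": [0, 0, 0]},
    {"hand": 4.8, "travel": [0, 0, 0], "twist": [0, 0, 0]},
    {"hand": 4.8, "travel": [0, 0, 0], "twist": [0, 0, 0]},
    {"hand": 4.8, "travel": [0, 0, 0], "twist": [0, 0, 0]}
  ]
}}

```text
time: 50.77
position: [0.5821, 0.076, 0.0513]
tool_rot: [-0.031, 1.0, -0.0, 0.0]
ft_force: [0.4, 0.3, -3.3]
grip_width: 0.0533
grip_force: 25.0
```

```bash
python3 - <<'E'
from h import *
o=obs();print("pos",o["position"],o["ft_force"]);go(.5821,.0760,.0513,3.56)
E
```

```text
pos [0.58213761 0.0760352  0.05128619] [ 0.43458562  0.33386462 -3.28892941]
twist [-0.    0.01  0.01] | travel now-axes [ 0. -0. -0.] | target-axes [ 0. -0. -0.]
```

Not yet bearing weight, so I'll lower a few tenths of a millimetre more.

>>> {"fn": "move_arm", "kwargs": {
  "commands": [
    {"hand": 4.8, "travel": [0, 0, 0.02], "twist": [0, 0, 0]},
    {"hand": 4.8, "travel": [0, 0, 0], "twist": [0, 0, 0]},
    {"hand": 4.8, "travel": [0, 0, 0.02], "twist": [0, 0, 0]},
    {"hand": 4.8, "travel": [0, 0, 0], "twist": [0, 0, 0]},
    {"hand": 4.8, "travel": [0, 0, 0], "twist": [0, 0, 0]}
  ]
}}

```text
time: 51.18
position: [0.5822, 0.0761, 0.0512]
tool_rot: [-0.031, 1.0, -0.0, 0.0]
ft_force: [-1.0, 0.5, -0.2]
grip_width: 0.0534
grip_force: 25.0
```

```bash
python3 - <<'E'
from h import *
F=[]
for _ in range(3):F.append(obs()["ft_force"]);robot.camera("top")
print(obs()["position"],np.mean(F,0))
E
```

```text
[0.58222735 0.07604262 0.05121433] [-1.0647647   0.29272954  1.21878246]
```

>>> {"fn": "move_arm", "kwargs": {
  "commands": [
    {"hand": 8.7, "travel": [0, 0, 0], "twist": [0, 0, 0]},
    {"hand": 8.7, "travel": [0, 0, 0], "twist": [0, 0, 0]},
    {"hand": 8.7, "travel": [0, 0, 0], "twist": [0, 0, 0]},
    {"hand": 8.7, "travel": [0, 0, 0], "twist": [0, 0, 0]},
    {"hand": 8.7, "travel": [0, 0, 0], "twist": [0, 0, 0]}
  ]
}}

```text
time: 51.75
position: [0.5823, 0.076, 0.0508]
tool_rot: [-0.031, 1.0, -0.0, 0.0]
ft_force: [0.2, -0.4, 0.1]
grip_width: 0.0788
grip_force: 0.0
```

>>> {"fn": "move_arm", "kwargs": {
  "commands": [
    {"hand": 8.7, "travel": [0, 0, 0], "twist": [0, 0, 0]},
    {"hand": 8.7, "travel": [0, 0, -2.2], "twist": [0, 0, 0]},
    {"hand": 8.7, "travel": [0, 0, -3.8], "twist": [0, 0, 0]},
    {"hand": 8.7, "travel": [0, 0, -3.8], "twist": [0, 0, 0]},
    {"hand": 8.7, "travel": [0.9, 1.5, 0], "twist": [0, 0, 0]}
  ]
}}

```text
time: 52.17
position: [0.58, 0.0885, 0.1562]
tool_rot: [-0.03, 1.0, -0.001, 0.009]
ft_force: [1.9, 0.5, 1.0]
grip_width: 0.0868
grip_force: 0.0
```

>>> {"fn": "move_arm", "kwargs": {
  "commands": [
    {"hand": 8.7, "travel": [1.9, 3.2, 0], "twist": [0, 0, 0]},
    {"hand": 8.7, "travel": [1.9, 3.2, 0], "twist": [0, 0, 0]},
    {"hand": 8.7, "travel": [1.9, 3.2, 0], "twist": [0, 0, 0]},
    {"hand": 8.7, "travel": [1.9, 3.2, 0], "twist": [0, 0, 0]},
    {"hand": 8.7, "travel": [1.9, 3.2, 0], "twist": [0, 0, 0]}
  ]
}}

```text
time: 52.58
position: [0.4662, 0.2454, 0.1489]
tool_rot: [-0.031, 1.0, 0.0, 0.0]
ft_force: [0.5, 1.0, -0.2]
grip_width: 0.087
grip_force: 0.0
```

>>> {"fn": "move_arm", "kwargs": {
  "commands": [
    {"hand": 8.7, "travel": [1.9, 3.2, 0], "twist": [0, 0, 0]},
    {"hand": 8.7, "travel": [1.9, 3.2, 0], "twist": [0, 0, 0]},
    {"hand": 8.7, "travel": [0.6, 1.2, 0], "twist": [0, 0, 0]},
    {"hand": 8.7, "travel": [0.2, 0.3, 0], "twist": [0, 0, 0]},
    {"hand": 8.7, "travel": [0, 0, 0], "twist": [0, 0, 0]}
  ]
}}

```text
time: 53.0
position: [0.4159, 0.321, 0.1488]
tool_rot: [-0.032, 0.999, -0.0, 0.0]
ft_force: [0.8, 0.6, 0.7]
grip_width: 0.0872
grip_force: 0.0
```

>>> {"fn": "move_arm", "kwargs": {
  "commands": [
    {"hand": 8.7, "travel": [0, 0, 0], "twist": [0, 0, 0]},
    {"hand": 8.7, "travel": [0, 0, 0], "twist": [0, 0, 0]},
    {"hand": 8.7, "travel": [0, 0, 0], "twist": [0, 0, 0]},
    {"hand": 8.7, "travel": [0, 0, 0], "twist": [0, 0, 0]},
    {"hand": 8.7, "travel": [0, 0, 0], "twist": [0, 0, 0]}
  ]
}}

```text
time: 53.42
position: [0.4172, 0.3195, 0.1488]
tool_rot: [-0.03, 1.0, -0.0, 0.0]
ft_force: [-0.9, 0.1, -0.4]
grip_width: 0.087
grip_force: 0.0
```

```bash
python3 - <<'E'
from seg import *
import pickle
t0=pickle.load(open("t0.pkl","rb"));t=cam("top");w=cam("wrist")
for c in(t0,t):
    h=cv2.cvtColor(c["bgr"],cv2.COLOR_BGR2HSV);H,S,V=[h[...,i].astype(int) for i in range(3)]
    print("rb",disc(c,(V>200)&(S<60),(204,204),.129,8),"can",disc(c,(V>190)&(S<60),(266,203),.12,14))
print("pos",obs()["position"]);go(.4162,.3205,.051,3.56)
h=cv2.cvtColor(w["bgr"],cv2.COLOR_BGR2HSV);S,V=h[...,1].astype(int),h[...,2].astype(int)
p=proj(w,[.416,.3205,.101])[0];k=blob((V>190)&(S<60),p,r=30);print(p)
if k is not None: print(cv2.boundingRect(k),cv2.minAreaRect((cast(w,k[:,0],.101)*1000).astype(np.float32)))
E
```

```text
rb [582.   76.2 581.6  76.2  27.5] can [580.2 -53.9 580.3 -53.8  54.2]
rb [581.8  76.1 581.6  76.2  27.4] can [579.8 -54.1 579.9 -54.   54.2]
pos [0.4169533  0.31977341 0.14883037]
twist [-0.    0.   -0.05] | travel now-axes [0.07 0.08 9.78] | target-axes [0.07 0.08 9.78]
[254.57682103 201.58177244]
(200, 123, 114, 127) ((408.9826965332031, 319.2680969238281), (85.79627227783203, 106.41780090332031), 89.40201568603516)
```

The round bottle is back within 0.2 mm. Now the square bottle, gripping properly lower this time.

>>> {"fn": "move_arm", "kwargs": {
  "commands": [
    {"hand": 8.7, "travel": [0, 0, 2.5], "twist": [0, 0, 0]},
    {"hand": 8.7, "travel": [0, 0, 3], "twist": [0, 0, 0]},
    {"hand": 8.7, "travel": [0, 0, 2.3], "twist": [0, 0, 0]},
    {"hand": 8.7, "travel": [0, 0, 1.3], "twist": [0, 0, 0]},
    {"hand": 8.7, "travel": [0, 0, 0.6], "twist": [0, 0, 0]}
  ]
}}

```text
time: 53.93
position: [0.4154, 0.3194, 0.0498]
tool_rot: [-0.031, 1.0, -0.001, -0.002]
ft_force: [0.1, -0.9, 1.0]
grip_width: 0.087
grip_force: 0.0
```

>>> {"fn": "move_arm", "kwargs": {
  "commands": [
    {"hand": 8.7, "travel": [0, 0, 0], "twist": [0, 0, 0]},
    {"hand": 8.7, "travel": [0, 0, 0], "twist": [0, 0, 0]},
    {"hand": 8.7, "travel": [0, 0, 0], "twist": [0, 0, 0]},
    {"hand": 8.7, "travel": [0, 0, 0], "twist": [0, 0, 0]},
    {"hand": 8.7, "travel": [0, 0, 0], "twist": [0, 0, 0]}
  ]
}}

```text
time: 54.35
position: [0.4173, 0.3206, 0.0529]
tool_rot: [-0.031, 1.0, 0.0, 0.001]
ft_force: [1.1, -0.0, 0.4]
grip_width: 0.0869
grip_force: 0.0
```

>>> {"fn": "move_arm", "kwargs": {
  "commands": [
    {"hand": 8.7, "travel": [0, 0, 0], "twist": [0, 0, 0]},
    {"hand": 8.7, "travel": [0, 0, 0], "twist": [0, 0, 0]},
    {"hand": 8.7, "travel": [0, 0, 0], "twist": [0, 0, 0]},
    {"hand": 8.7, "travel": [0, 0, 0], "twist": [0, 0, 0]},
    {"hand": 8.7, "travel": [0, 0, 0], "twist": [0, 0, 0]}
  ]
}}

```text
time: 54.77
position: [0.4166, 0.3202, 0.0519]
tool_rot: [-0.031, 1.0, 0.0, 0.0]
ft_force: [-0.5, 0.6, 0.0]
grip_width: 0.0873
grip_force: 0.0
```

```bash
python3 - <<'E'
from h import *
print("pos",obs()["position"]);go(.4161,.3205,.051,3.56)
E
```

```text
pos [0.4165748  0.32024648 0.05188629]
twist [0.   0.   0.01] | travel now-axes [0.05 0.03 0.09] | target-axes [0.05 0.03 0.09]
```

>>> {"fn": "move_arm", "kwargs": {
  "commands": [
    {"hand": 8.7, "travel": [0.05, 0.03, 0.05], "twist": [0, 0, 0]},
    {"hand": 8.7, "travel": [0, 0, 0], "twist": [0, 0, 0]},
    {"hand": 4.5, "travel": [0, 0, 0], "twist": [0, 0, 0]},
    {"hand": 4.5, "travel": [0, 0, 0], "twist": [0, 0, 0]},
    {"hand": 4.5, "travel": [0, 0, 0], "twist": [0, 0, 0]}
  ]
}}

```text
time: 55.18
position: [0.4161, 0.3205, 0.0513]
tool_rot: [-0.031, 1.0, -0.0, -0.0]
ft_force: [0.1, 0.6, 0.6]
grip_width: 0.0741
grip_force: 0.0
```

>>> {"fn": "move_arm", "kwargs": {
  "commands": [
    {"hand": 4.5, "travel": [0, 0, 0], "twist": [0, 0, 0]},
    {"hand": 4.5, "travel": [0, 0, 0], "twist": [0, 0, 0]},
    {"hand": 4.5, "travel": [0, 0, 0], "twist": [0, 0, 0]},
    {"hand": 4.5, "travel": [0, 0, 0], "twist": [0, 0, 0]},
    {"hand": 4.5, "travel": [0, 0, 0], "twist": [0, 0, 0]}
  ]
}}

```text
time: 55.6
position: [0.4161, 0.3205, 0.0514]
tool_rot: [-0.031, 1.0, 0.0, 0.0]
ft_force: [-0.1, 0.1, -0.3]
grip_width: 0.0498
grip_force: 25.0
```

>>> {"fn": "move_arm", "kwargs": {
  "commands": [
    {"hand": 4.5, "travel": [0, 0, 0], "twist": [0, 0, 0]},
    {"hand": 4.5, "travel": [0, 0, 0], "twist": [0, 0, 0]},
    {"hand": 4.5, "travel": [0, 0, 0], "twist": [0, 0, 0]}
  ]
}}

```text
time: 55.85
position: [0.4161, 0.3205, 0.0514]
tool_rot: [-0.031, 1.0, 0.0, 0.0]
ft_force: [0.2, 0.1, -1.0]
grip_width: 0.0499
grip_force: 25.0
```

```bash
python3 - <<'E'
from h import *
o=obs();print("pos",o["position"],o["grip_width"],o["grip_force"]);go(.5161,.0145,.143,3.56)
E
```

```text
pos [0.41609329 0.32049391 0.05136857] 0.04985417130685816 24.972403440624475
twist [ 0.  0. -0.] | travel now-axes [ -8.08 -31.16  -9.16] | target-axes [ -8.08 -31.16  -9.16]
```

>>> {"fn": "move_arm", "kwargs": {
  "commands": [
    {"hand": 4.5, "travel": [0, 0, -1], "twist": [0, 0, 0]},
    {"hand": 4.5, "travel": [0, 0, -2.5], "twist": [0, 0, 0]},
    {"hand": 4.5, "travel": [0, 0, -3.5], "twist": [0, 0, 0]},
    {"hand": 4.5, "travel": [0, 0, -2.16], "twist": [0, 0, 0]},
    {"hand": 4.5, "travel": [-0.3, -1.2, 0], "twist": [0, 0, 0]}
  ]
}}

```text
time: 56.27
position: [0.4225, 0.3114, 0.1478]
tool_rot: [-0.032, 0.999, 0.002, 0.005]
ft_force: [1.4, 0.4, -2.0]
grip_width: 0.05
grip_force: 25.0
```

>>> {"fn": "move_arm", "kwargs": {
  "commands": [
    {"hand": 4.5, "travel": [-0.7, -2.8, 0], "twist": [0, 0, 0]},
    {"hand": 4.5, "travel": [-0.9, -3.5, 0], "twist": [0, 0, 0]},
    {"hand": 4.5, "travel": [-0.9, -3.5, 0], "twist": [0, 0, 0]},
    {"hand": 4.5, "travel": [-0.9, -3.5, 0], "twist": [0, 0, 0]},
    {"hand": 4.5, "travel": [-0.9, -3.5, 0], "twist": [0, 0, 0]}
  ]
}}

```text
time: 56.68
position: [0.4723, 0.1416, 0.1423]
tool_rot: [-0.031, 1.0, -0.0, -0.001]
ft_force: [1.3, -0.1, -2.5]
grip_width: 0.05
grip_force: 25.0
```

>>> {"fn": "move_arm", "kwargs": {
  "commands": [
    {"hand": 4.5, "travel": [-0.9, -3.5, 0], "twist": [0, 0, 0]},
    {"hand": 4.5, "travel": [-0.9, -3.5, 0], "twist": [0, 0, 0]},
    {"hand": 4.5, "travel": [-0.8, -3, 0], "twist": [0, 0, 0]},
    {"hand": 4.5, "travel": [-0.5, -2, 0], "twist": [0, 0, 0]},
    {"hand": 4.5, "travel": [-0.3, -0.8, 0], "twist": [0, 0, 0]}
  ]
}}

```text
time: 57.1
position: [0.5154, 0.0145, 0.1423]
tool_rot: [-0.029, 1.0, -0.0, -0.0]
ft_force: [0.6, -0.3, -3.1]
grip_width: 0.0498
grip_force: 25.0
```

>>> {"fn": "move_arm", "kwargs": {
  "commands": [
    {"hand": 4.5, "travel": [-0.08, -0.36, 0], "twist": [0, 0, 0]},
    {"hand": 4.5, "travel": [0, 0, 0], "twist": [0, 0, 0]},
    {"hand": 4.5, "travel": [0, 0, 0], "twist": [0, 0, 0]},
    {"hand": 4.5, "travel": [0, 0, 0], "twist": [0, 0, 0]},
    {"hand": 4.5, "travel": [0, 0, 0], "twist": [0, 0, 0]}
  ]
}}

```text
time: 57.52
position: [0.5154, 0.0159, 0.1429]
tool_rot: [-0.032, 0.999, 0.0, -0.0]
ft_force: [0.1, 0.4, -2.3]
grip_width: 0.05
grip_force: 25.0
```

>>> {"fn": "move_arm", "kwargs": {
  "commands": [
    {"hand": 4.5, "travel": [0, 0, 2.5], "twist": [0, 0, 0]},
    {"hand": 4.5, "travel": [0, 0, 2.5], "twist": [0, 0, 0]},
    {"hand": 4.5, "travel": [0, 0, 1.8], "twist": [0, 0, 0]},
    {"hand": 4.5, "travel": [0, 0, 1], "twist": [0, 0, 0]},
    {"hand": 4.5, "travel": [0, 0, 0.5], "twist": [0, 0, 0]}
  ]
}}

```text
time: 57.93
position: [0.515, 0.0154, 0.0586]
tool_rot: [-0.032, 0.999, 0.0, -0.001]
ft_force: [0.6, 0.8, -2.7]
grip_width: 0.0498
grip_force: 25.0
```

>>> {"fn": "move_arm", "kwargs": {
  "commands": [
    {"hand": 4.5, "travel": [0, 0, 0], "twist": [0, 0, 0]},
    {"hand": 4.5, "travel": [0, 0, 0], "twist": [0, 0, 0]},
    {"hand": 4.5, "travel": [0, 0, 0], "twist": [0, 0, 0]},
    {"hand": 4.5, "travel": [0, 0, 0], "twist": [0, 0, 0]},
    {"hand": 4.5, "travel": [0, 0, 0], "twist": [0, 0, 0]}
  ]
}}

```text
time: 58.35
position: [0.5167, 0.0144, 0.0608]
tool_rot: [-0.031, 1.0, -0.0, 0.001]
ft_force: [-0.2, -0.6, -2.8]
grip_width: 0.0499
grip_force: 25.0
```

>>> {"fn": "move_arm", "kwargs": {
  "commands": [
    {"hand": 4.5, "travel": [0, 0, 0], "twist": [0, 0, 0]},
    {"hand": 4.5, "travel": [0, 0, 0], "twist": [0, 0, 0]},
    {"hand": 4.5, "travel": [0, 0, 0], "twist": [0, 0, 0]},
    {"hand": 4.5, "travel": [0, 0, 0], "twist": [0, 0, 0]},
    {"hand": 4.5, "travel": [0, 0, 0], "twist": [0, 0, 0]}
  ]
}}

```text
time: 58.77
position: [0.5161, 0.0145, 0.06]
tool_rot: [-0.031, 1.0, -0.0, -0.0]
ft_force: [0.0, 0.7, -2.5]
grip_width: 0.0497
grip_force: 25.0
```

```bash
python3 - <<'E'
from h import *
o=obs();print("pos",o["position"],o["grip_width"],o["grip_force"]);go(.5161,.0145,.0514,3.56)
E
```

```text
pos [0.51606314 0.0145144  0.05995952] 0.04974310529416062 24.97321967035532
twist [-0. -0.  0.] | travel now-axes [-0.   -0.    0.86] | target-axes [-0.   -0.    0.86]
```

>>> {"fn": "move_arm", "kwargs": {
  "commands": [
    {"hand": 4.5, "travel": [0, 0, 0.15], "twist": [0, 0, 0]},
    {"hand": 4.5, "travel": [0, 0, 0.25], "twist": [0, 0, 0]},
    {"hand": 4.5, "travel": [0, 0, 0.2], "twist": [0, 0, 0]},
    {"hand": 4.5, "travel": [0, 0, 0.1], "twist": [0, 0, 0]},
    {"hand": 4.5, "travel": [0, 0, 0.08], "twist": [0, 0, 0]}
  ]
}}

```text
time: 59.18
position: [0.5159, 0.0146, 0.0518]
tool_rot: [-0.031, 1.0, 0.0, -0.0]
ft_force: [-0.3, -0.1, -1.8]
grip_width: 0.0501
grip_force: 25.0
```

>>> {"fn": "move_arm", "kwargs": {
  "commands": [
    {"hand": 4.5, "travel": [0, 0, 0.05], "twist": [0, 0, 0]},
    {"hand": 4.5, "travel": [0, 0, 0.04], "twist": [0, 0, 0]},
    {"hand": 4.5, "travel": [0, 0, 0], "twist": [0, 0, 0]},
    {"hand": 4.5, "travel": [0, 0, 0], "twist": [0, 0, 0]},
    {"hand": 4.5, "travel": [0, 0, 0], "twist": [0, 0, 0]}
  ]
}}

```text
time: 59.6
position: [0.516, 0.0145, 0.0514]
tool_rot: [-0.031, 1.0, 0.0, -0.0]
ft_force: [-0.2, 0.4, 0.0]
grip_width: 0.0498
grip_force: 25.0
```

```bash
python3 - <<'E'
from h import *
F=[]
for _ in range(3):F.append(obs()["ft_force"]);robot.camera("top")
print(obs()["position"],np.mean(F,0));go(.5161,.0145,.0514,3.56)
E
```

```text
[0.51598391 0.01454431 0.05136197] [-0.37245318  0.82546824  0.08690754]
twist [ 0.   -0.01  0.01] | travel now-axes [-0.01 -0.01 -0.  ] | target-axes [-0.01 -0.01 -0.  ]
```

>>> {"fn": "move_arm", "kwargs": {
  "commands": [
    {"hand": 8.7, "travel": [0, 0, 0], "twist": [0, 0, 0]},
    {"hand": 8.7, "travel": [0, 0, 0], "twist": [0, 0, 0]},
    {"hand": 8.7, "travel": [0, 0, 0], "twist": [0, 0, 0]},
    {"hand": 8.7, "travel": [0, 0, 0], "twist": [0, 0, 0]},
    {"hand": 8.7, "travel": [0, 0, 0], "twist": [0, 0, 0]}
  ]
}}

```text
time: 60.17
position: [0.5163, 0.0145, 0.0513]
tool_rot: [-0.031, 1.0, -0.0, 0.0]
ft_force: [-0.3, -0.3, 0.1]
grip_width: 0.0754
grip_force: 0.0
```

>>> {"fn": "move_arm", "kwargs": {
  "commands": [
    {"hand": 8.7, "travel": [0, 0, 0], "twist": [0, 0, 0]},
    {"hand": 8.7, "travel": [0, 0, -2], "twist": [0, 0, 0]},
    {"hand": 8.7, "travel": [0, 0, -4], "twist": [0, 0, 0]},
    {"hand": 8.7, "travel": [0, 0, -4], "twist": [0, 0, 0]},
    {"hand": 8.7, "travel": [0, 0, -4], "twist": [0, 0, 0]}
  ]
}}

```text
time: 60.58
position: [0.5153, 0.0146, 0.1924]
tool_rot: [-0.031, 1.0, 0.0, -0.001]
ft_force: [0.7, -0.5, -0.3]
grip_width: 0.0864
grip_force: 0.0
```

>>> {"fn": "move_arm", "kwargs": {
  "commands": [
    {"hand": 8.7, "travel": [0, 2, 0], "twist": [0, 0, 0]},
    {"hand": 8.7, "travel": [0, 4, 0], "twist": [0, 0, 0]},
    {"hand": 8.7, "travel": [0, 4, 0], "twist": [0, 0, 0]},
    {"hand": 8.7, "travel": [0, 4, 0], "twist": [0, 0, 0]},
    {"hand": 8.7, "travel": [0, 4, 0], "twist": [0, 0, 0]}
  ]
}}

```text
time: 61.0
position: [0.5045, 0.1957, 0.1915]
tool_rot: [-0.031, 1.0, 0.0, 0.0]
ft_force: [0.4, 0.7, 1.0]
grip_width: 0.0874
grip_force: 0.0
```

>>> {"fn": "move_arm", "kwargs": {
  "commands": [
    {"hand": 8.7, "travel": [0, 4, 0], "twist": [0, 0, 0]},
    {"hand": 8.7, "travel": [0, 4, 0], "twist": [0, 0, 0]},
    {"hand": 8.7, "travel": [0, 2, 0], "twist": [0, 0, 0]},
    {"hand": 8.7, "travel": [0, 0, 0], "twist": [0, 0, 0]},
    {"hand": 8.7, "travel": [0, 0, 0], "twist": [0, 0, 0]}
  ]
}}

```text
time: 61.42
position: [0.498, 0.2949, 0.191]
tool_rot: [-0.033, 0.999, -0.0, -0.0]
ft_force: [0.4, -0.9, -1.3]
grip_width: 0.087
grip_force: 0.0
```

```bash
python3 - <<'E'
from seg import *
import pickle
t0=pickle.load(open("t0.pkl","rb"));s0=pickle.load(open("s0.pkl","rb"));t=cam("top");s=cam("scene")
for c in(t0,t):
    h=cv2.cvtColor(c["bgr"],cv2.COLOR_BGR2HSV);H,S,V=[h[...,i].astype(int) for i in range(3)]
    k=blob((V>190)&(S<60),np.array((235,238)),r=10)
    print("rb",disc(c,(V>200)&(S<60),(204,204),.129,8),"can",disc(c,(V>190)&(S<60),(266,203),.12,14),"sq",cv2.minAreaRect((cast(c,k[:,0],.101)*1000).astype(np.float32)))
    p=proj(c,[.5094,-.3405,.038])[0]
    print("tin",disc(c,(V>150)&(S<60),p,.038,8),"holder",disc(c,(H>18)&(H<35)&(S>120)&(V>120),(392,201),.01,15),"eraser",disc(c,(V<55)&(S<90),(203,252),.018,6))
cv2.imwrite("pics/end.png",np.hstack([cv2.resize(s["bgr"][90:280,60:340],(400,271)),cv2.resize(t["bgr"][90:290,160:440],(400,271))]))
print(obs()["time"])
E
```

```text
rb [582.   76.2 581.6  76.2  27.5] can [580.2 -53.9 580.3 -53.8  54.2] sq ((517.108642578125, 14.925858497619629), (48.39784622192383, 49.45525360107422), 3.790386438369751)
tin None holder [ 595.5 -359.2  593.  -359.5  100. ] eraser None
rb [581.8  76.1 581.6  76.2  27.4] can [579.8 -54.1 579.9 -54.   54.2] sq ((516.6478881835938, 14.915518760681152), (48.39982604980469, 49.44729995727539), 3.7409756183624268)
tin [ 508.6 -340.8  508.6 -340.9   35.6] holder [ 595.6 -359.5  593.  -359.5  100. ] eraser None
61.5167
```

View pics/end.png

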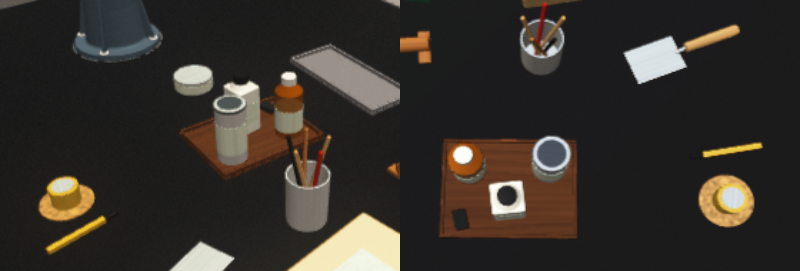

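Everything is back within 0.5 mm and upright, and the tin is centred on the mat. The holder, eraser and pot look unmoved. Handing in.

```bash
python3 -c "
from rig import robot
print(robot.hand_in())"
```

```text
the job is handed in; nothing more can be done
None
```

The job is handed in at 61.5 s of the 144 s allowed: the tin is centred on the cork mat, and the can and both bottles are back upright within about 0.5 mm of where they started (top camera); the holder measured unmoved, and the eraser and pencil pot look unmoved in the last picture.

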